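# Load the spring-driven seed shaker and wind it up

### The job

Get every large seed into the shaker's white tray while it stands in the open dock: empty the two sample pans into it, put in any seed lying on the desk, and stand the pans back upright on the desk. Then slide the tray along its rails, without lifting it out of them, under the housing until it is fully home against the back stop, and only after that wind the key on top clockwise, in as many turns of the hand as it needs, right up to its stop, and let go. Leave the mug and the note block where they are.

Things in the scene. Friction and masses are not known exactly. Their poses are not given: they have to be found in the camera images.
- shaker: spring-driven seed shaker, fixed on the desk: aluminium base plate 150 (x) x 340 (y) x 8 mm, origin at desk height near its middle, z up. Two guide rails along y, 124 mm apart, tops 23 mm high. The -y part is an open dock; the white motor housing (152 x 155 mm, top 100 mm high) bridges the base from y = 20 to 175 mm; the passage under it is 124 mm wide and 62 mm high
- shaker_home (a point): where the tray's origin lies when the tray is fully home against the back stop: (0, 96, 8) mm in the shaker's frame, axes as the shaker's
- wind_key (a joint): angle of the winding key on its vertical shaft on the housing, rad; grows as it is turned clockwise seen from above. Starts at 0 to 1.5; 7.0 is the hard stop, fully wound. The spring resists with up to 0.25 N m; the key stays where it is let go, so it is wound in several grasps. Turned back by hand it unwinds
- key_grip (a point): middle of the key's wings, on the shaft axis at (0, 97.5, 140) mm in the shaker's frame. Two round steel wings form a plate 64 mm long (this point's x), 10 mm thick (its y), 32 mm tall (z 122 to 154 mm): pinch across the 10 mm from above and turn. Turns with the key; its x axis is the shaker's x when wind_key is 0
- tray: white open tray, 118 (x) x 138 (y) x 36 mm, walls and floor 4 mm, origin under the middle of its floor, z up; loose, 200 to 330 g, standing between the rails in the dock, its axes along the shaker's, 3 mm play to each rail. It slides along the shaker's +y
- tray_grip (a point): grip point on the tray's upright grip plate beyond its -y end: (0, -140, 32) mm in the tray's frame, with its axes. The plate is 14 mm thick (x), 56 mm long (y), its top 47 mm above the tray's underside: pinch it from above across the 14 mm
- pan_a: sample pan: open aluminium trough with 3 mm floor and walls, inside 60 mm wide (y), side and back walls 40 mm high, back wall at x = 41 mm; origin under the middle of the flat floor, z up. No wall at the -x end: the floor rises from x = -30 mm as a 17 degree ramp to the pouring lip at (-75, 0, 17) mm. 120 g empty. Holds 0 to 3 seeds, which slide out once it is tipped 60 degrees or more, lip down
- pan_b: second sample pan, the same as pan_a
- pan_a_grip (a point): centre of the upright black grip plate behind the back wall of pan_a, (66, 0, 33) mm in its frame, with its axes. The plate is 12 mm thick (y), x = 48 to 88 mm, z = 13 to 49 mm: pinch it from above across the 12 mm
- pan_b_grip (a point): centre of the upright black grip plate behind the back wall of pan_b, (66, 0, 33) mm in its frame, with its axes. The plate is 12 mm thick (y), x = 48 to 88 mm, z = 13 to 49 mm: pinch it from above across the 12 mm
- seed_1: large brown lens-shaped seed, 28 mm across, 16 mm thick, 12 g, origin at the centre of one flat face, its middle at (0, 0, 8) mm, z its thickness; starts in pan_a; may be absent (None)
- seed_2: large brown lens-shaped seed, 28 mm across, 16 mm thick, 12 g, origin at the centre of one flat face, its middle at (0, 0, 8) mm, z its thickness; starts in pan_a; may be absent (None)
- seed_3: large brown lens-shaped seed, 28 mm across, 16 mm thick, 12 g, origin at the centre of one flat face, its middle at (0, 0, 8) mm, z its thickness; starts in pan_a; may be absent (None)
- seed_4: large brown lens-shaped seed, 28 mm across, 16 mm thick, 12 g, origin at the centre of one flat face, its middle at (0, 0, 8) mm, z its thickness; starts in pan_b; may be absent (None)
- seed_5: large brown lens-shaped seed, 28 mm across, 16 mm thick, 12 g, origin at the centre of one flat face, its middle at (0, 0, 8) mm, z its thickness; starts in pan_b; may be absent (None)
- seed_6: large brown lens-shaped seed, 28 mm across, 16 mm thick, 12 g, origin at the centre of one flat face, its middle at (0, 0, 8) mm, z its thickness; starts in pan_b; may be absent (None)
- seed_7: large brown lens-shaped seed, 28 mm across, 16 mm thick, 12 g, origin at the centre of one flat face, its middle at (0, 0, 8) mm, z its thickness; starts lying on the bare desk; may be absent (None)
- seed_8: large brown lens-shaped seed, 28 mm across, 16 mm thick, 12 g, origin at the centre of one flat face, its middle at (0, 0, 8) mm, z its thickness; starts lying on the bare desk; may be absent (None)
- mug: mug, bystander: leave it alone
- note_block: block of yellow notes, bystander: leave it alone

How it is judged (in metres and radians):
On the way, in this order (a step that is already met when the one before it is completed fails the run):
1. every seed is in the tray (x of seed_1 in the frame of tray between -0.056 and 0.056 m and y of seed_1 in the frame of tray between -0.066 and 0.066 m and z of seed_1 in the frame of tray between -0.005 and 0.05 m and x of seed_2 in the frame of tray between -0.056 and 0.056 m and y of seed_2 in the frame of tray between -0.066 and 0.066 m and z of seed_2 in the frame of tray between -0.005 and 0.05 m and x of seed_3 in the frame of tray between -0.056 and 0.056 m and y of seed_3 in the frame of tray between -0.066 and 0.066 m and z of seed_3 in the frame of tray between -0.005 and 0.05 m and x of seed_4 in the frame of tray between -0.056 and 0.056 m and y of seed_4 in the frame of tray between -0.066 and 0.066 m and z of seed_4 in the frame of tray between -0.005 and 0.05 m and x of seed_5 in the frame of tray between -0.056 and 0.056 m and y of seed_5 in the frame of tray between -0.066 and 0.066 m and z of seed_5 in the frame of tray between -0.005 and 0.05 m and x of seed_6 in the frame of tray between -0.056 and 0.056 m and y of seed_6 in the frame of tray between -0.066 and 0.066 m and z of seed_6 in the frame of tray between -0.005 and 0.05 m and x of seed_7 in the frame of tray between -0.056 and 0.056 m and y of seed_7 in the frame of tray between -0.066 and 0.066 m and z of seed_7 in the frame of tray between -0.005 and 0.05 m and x of seed_8 in the frame of tray between -0.056 and 0.056 m and y of seed_8 in the frame of tray between -0.066 and 0.066 m and z of seed_8 in the frame of tray between -0.005 and 0.05 m), for 0.2 s.
2. the tray with all the seeds is fully home under the housing (all of step 1 and y of tray in the frame of shaker above 0.089 m and z of tray in the frame of shaker below 0.012 m and x of tray in the frame of shaker between -0.006 and 0.006 m), for 0.2 s.
3. the key is wound up to its stop (value of joint wind_key above 6.6 rad and velocity of joint wind_key below 0.1 rad/s and y of tray in the frame of shaker above 0.089 m and z of tray in the frame of shaker below 0.012 m and x of tray in the frame of shaker between -0.006 and 0.006 m), for 0.2 s.
At the end, for the whole second after the job is handed in: every seed lies within the tray's walls, its origin less than 50 mm above the tray's underside; the tray is on the shaker's base within 7 mm of its back stop; the key is within 0.4 rad of its stop (at 6.6 or more) and still; both pans are at rest on the desk itself, within 0.12 rad of level (all of step 1 and all of step 3 and angle between each of pan_a, pan_b's own z axis and vertical below 0.12 rad and height (world z) of each of pan_a, pan_b below 0.006 m and linear speed of each of pan_a, pan_b below 0.02 m/s); the robot touches nothing.
It fails at once if the tray is lifted out of its rails (z of tray in the frame of shaker above 0.035 m).
It fails at once if the mug or the note block is moved more than 40 mm (distance of any of mug, note_block from where it was at the start of the episode above 0.04 m).
Of seed_1, seed_2, seed_3, seed_4, seed_5, seed_6, seed_7, seed_8 only 4 to 7 are there at a start; the rules pass over those that are not, and their reading is None.
At some moment in a run one of pan_a, pan_b may be knocked a few centimetres aside while the robot is not near it.
It also fails if it takes over 210 s, if anything falls off the work surface, if the arm or the gripper's body presses on something with over 40 N, if the wrist force passes 120 N, or if a joint passes its speed limit or range.

### The arm

A 6-joint arm with a two-finger parallel gripper is mounted at the origin on a cart in front of the work surface, level with it; the furniture and walls round the work are solid. World frame = base frame: x ahead of the robot, y to its left, z up, the work surface at z = 0. Lengths are in mm, angles in rad, forces in N, time in s.
With the tool pointing down it reaches from about 300 to 775 mm from the base axis. Payload 14.6 kg.
Tool frame: the origin (TCP) lies midway between the tips of the shut fingers; the grasp point (between the pads) lies grasp_offset behind it (grasp_offset is the distance from the TCP to the grasp point, in mm); z points along the fingers, y is the line along which they close (so a half turn about z gives the same grasp; the last joint's range is limited). The gripper opens to 94 mm and grips with 3 to 60 N. Pads are 16 mm wide; open, the fingers measure 119 mm over their backs; the gripper's body (75 mm by 177 mm) begins 78 mm behind the grasp point.
Start: joints at [-0.067, 0.3, 1.521, -0, 1.321, -0.067], TCP at [549.99, -0.002, 205.446] pointing down, gripper open.
Joint ranges: [-3.03, 3.03], [-0.79, 2.21], [0.23, 2.52], [-1.04, 4.18], [0, 3.07], [-2.55, 2.55]. Speed limits (rad/s): [2.22, 2.22, 2.57, 3.14, 3.14, 3.14].

### API

Orientations are given as [roll, pitch, yaw] about the fixed x, y, z axes, in that order (R = Rz(yaw) Ry(pitch) Rx(roll)).
In Python, from cell import * gives the robot as it stands. The module is installed in compiled form; this text tells all that it offers.
- The arm moves only by the shell command python3 -m jog 'ROWS' [FORCE]. ROWS is JSON, a list of rows, each a list of 3 entries, a list of its own where there are three numbers: the finger opening in mm, from 0 to 94, then the shift along the tool's x, y, z in units of 50 mm (1.0 is 50 mm), then the turn about the tool's z in units of 180 degrees (1.0 is 180 degrees). In form: [[fingers, [dx, dy, dz], twist], ...]. A call has 1 to 20 rows; each row shifts and turns the commanded pose from where the row before left it, along the tool's axes as they then stand; what a row does not reach is not made up. A row lasts 1/10 s, in which the tool goes at most 50 mm and 8.59 degrees, less where a joint would pass 70% of its speed; a pose out of reach is approached as far as the arm can. A call with a number of a shift or a turn outside -1 to 1 is refused whole. A call with a gripper value outside its range is refused whole. The fingers move at their own pace and stop on an object; FORCE is the grip in N (left out, the last holds). Time passes only in rows, so rows that do not move let the fingers close. It gives the time, the measured TCP pose, the force, the opening and the grip force at its end, in the units of the state.
- read_state(): the state, without advancing time (a new reading comes with each control period).
- camera(name): name is "scene" or "side" or "wrist"; returns the picture (400x640x3 uint8, red, green, blue); there is no depth.
- calibration(name): a dict with "mtx" (3x3 intrinsics, pixels), "cam_to_world" (4x4, takes a point from camera to world coordinates); the wrist camera has in their place "hand_eye" (4x4, takes a point from camera to tool coordinates, whose origin is the TCP and whose axes are the flange's). Camera axes: x right, y down, z forward; pixel columns grow to the right and rows downward; lengths in mm; the calibration is good to about 2 mm. The wrist camera is an equidistant fisheye: a pixel r from the principal point sees the ray r / f radians off the axis. A picture is of the moment at which its call begins: read the wrist's pose just before it. calibration takes no time and is no camera call.
- sign_off(): hands the job in; it is judged then, once.
Trained networks look in the newest picture that a camera, given by its name, has taken for a name from the list of things; names that differ only in an ending like _2 or _b are one class to them, and where a whole thing is asked for, a point or a joint stands for the part that bears it (a point fixed in the world has none). Each returns a list of dicts, best first, with "conf" (0 to 1); they miss things now and then, are a little off and sometimes report something else, mostly with a low value. They report only what shows in the picture. A call takes as long as a camera call.
- regions_of(camera, query): "pixels" (400x640 bool, what is visible of it) and "rect" ([centre column, centre row, width, height] in pixels, round what is visible of it).
The state is a dict: "clock": time; "joints": joint angles; "qd": joint speeds; "effort": joint torques, N m; "eef_pos": TCP position; "eef_rot": TCP orientation; "wrist_force": force on the tool from outside, world axes, zero at the start; "moment": the same for the moment, N m; "finger_gap": finger opening in mm; "finger_force": force on a finger pad.
Only numpy, scipy, OpenCV 4.12 (cv2) and the standard library are available. Lean on these libraries where they do the work, as an engineer would, in place of code of your own. Each camera call takes 0.05 s, during which the arm holds its last target. There are 200 camera calls.

## Working session

There is one attempt and no reset: what is moved stays moved. The work goes in short steps, Python scripts to look and compute and a shell command to move; the robot and the scene stay as the last step left them, time stands still between calls to the robot, and variables do not carry over. Pictures are saved under pics/ and viewed, at most 14 in all, crops included, and the job is handed in when it is done.

```bash
mkdir -p pics; cat > h.py <<'E'
from cell import *
import numpy as np, cv2
from scipy.spatial.transform import Rotation as R
def snap(n,f=None):
    s=read_state(); im=camera(n)
    if f: cv2.imwrite('pics/'+f,im[:,:,::-1])
    return s,im
def ray(n,u,v,s=None):
    c=calibration(n); K=np.array(c['mtx'])
    x=(u-K[0,2])/K[0,0]; y=(v-K[1,2])/K[1,1]
    if n=='wrist':
        r=np.hypot(x,y); d=np.array([x/r*np.sin(r),y/r*np.sin(r),np.cos(r)]) if r>1e-9 else np.array([0,0,1.])
        T=np.eye(4); T[:3,:3]=R.from_euler('xyz',s['eef_rot']).as_matrix(); T[:3,3]=s['eef_pos']
        T=T@np.array(c['hand_eye'])
    else:
        d=np.array([x,y,1.]); T=np.array(c['cam_to_world'])
    return T[:3,3],T[:3,:3]@d
def onz(n,u,v,z,s=None):
    o,d=ray(n,u,v,s); return o+d*(z-o[2])/d[2]
def proj(n,p,s=None):
    c=calibration(n); K=np.array(c['mtx'])
    if n=='wrist':
        T=np.eye(4); T[:3,:3]=R.from_euler('xyz',s['eef_rot']).as_matrix(); T[:3,3]=s['eef_pos']; T=T@np.array(c['hand_eye'])
    else: T=np.array(c['cam_to_world'])
    q=np.linalg.inv(T)@np.append(p,1)
    if n=='wrist':
        t=np.arctan2(np.hypot(q[0],q[1]),q[2]); a=np.arctan2(q[1],q[0]); x,y=t*np.cos(a),t*np.sin(a)
    else: x,y=q[:2]/q[2]
    return np.array([K[0,0]*x+K[0,2],K[1,1]*y+K[1,2]])
E
python3 - <<'E'
from h import *
s,_=snap('scene','scene0.png');snap('side','side0.png');snap('wrist','wrist0.png')
print({k:np.round(v,3) if v is not None else v for k,v in s.items()})
for n in('scene','side'):
    c=calibration(n);print(np.round(c['mtx'],1),np.round(c['cam_to_world'],2))
c=calibration('wrist');print(np.round(c['mtx'],1),np.round(c['hand_eye'],2))
for n in('scene','side','wrist'):
  for q in ('shaker','tray','tray_grip','wind_key','pan_a','pan_a_grip','seed_1','mug','note_block'):
    print(n,q,[(round(r['conf'],2),np.round(r['rect']).tolist()) for r in regions_of(n,q)])
E
```

```text
{'clock': np.float64(0.0), 'joints': array([-0.067,  0.3  ,  1.522,  0.   ,  1.321, -0.067]), 'qd': array([-0.   , -0.001,  0.   ,  0.001, -0.   , -0.001]), 'effort': array([-2.0000e-03, -5.3181e+01, -3.5274e+01,  7.1000e-02,  2.4000e-02,
       -0.0000e+00]), 'eef_pos': array([5.49752e+02, 1.50000e-02, 2.04891e+02]), 'eef_rot': array([-3.14 , -0.   ,  1.571]), 'wrist_force': array([-0.148, -0.733,  0.02 ]), 'moment': array([-0.012, -0.049, -0.   ]), 'finger_force': np.float64(0.0), 'finger_gap': np.float64(94.037)}
[[379.4   0.  325.1]
 [  0.  379.4 192.5]
 [  0.    0.    1. ]] [[ 8.2000e-01 -3.3000e-01  4.6000e-01  1.1034e+02]
 [-5.7000e-01 -4.5000e-01  6.9000e-01 -7.6416e+02]
 [-2.0000e-02 -8.3000e-01 -5.5000e-01  6.0957e+02]
 [ 0.0000e+00  0.0000e+00  0.0000e+00  1.0000e+00]]
[[499.7   0.  314. ]
 [  0.  499.7 203.9]
 [  0.    0.    1. ]] [[ 9.80000e-01 -6.00000e-02  1.90000e-01  2.44900e+02]
 [-2.00000e-01 -3.90000e-01  9.00000e-01 -1.35515e+03]
 [ 2.00000e-02 -9.20000e-01 -4.00000e-01  6.22290e+02]
 [ 0.00000e+00  0.00000e+00  0.00000e+00  1.00000e+00]]
[[309.7   0.  321.9]
 [ 
[... 1208 characters left out ...]
]), (0.35, [354.0, 194.0, 75.0, 86.0])]
side note_block [(0.62, [253.0, 195.0, 32.0, 22.0])]
wrist shaker [(0.93, [416.0, 159.0, 157.0, 252.0]), (0.22, [285.0, 343.0, 85.0, 21.0])]
wrist tray [(0.58, [400.0, 268.0, 100.0, 152.0])]
wrist tray_grip [(0.92, [401.0, 270.0, 105.0, 148.0])]
wrist wind_key [(0.85, [444.0, 112.0, 40.0, 77.0])]
wrist pan_a [(0.8, [285.0, 346.0, 86.0, 20.0]), (0.68, [220.0, 254.0, 122.0, 64.0]), (0.48, [415.0, 155.0, 156.0, 259.0]), (0.3, [399.0, 269.0, 105.0, 149.0])]
wrist pan_a_grip [(0.8, [218.0, 254.0, 119.0, 64.0])]
wrist seed_1 [(0.85, [222.0, 137.0, 20.0, 25.0]), (0.37, [236.0, 277.0, 2.0, 4.0])]
wrist mug []
wrist note_block [(0.8, [172.0, 87.0, 75.0, 77.0])]
```

View pics/wrist0.png

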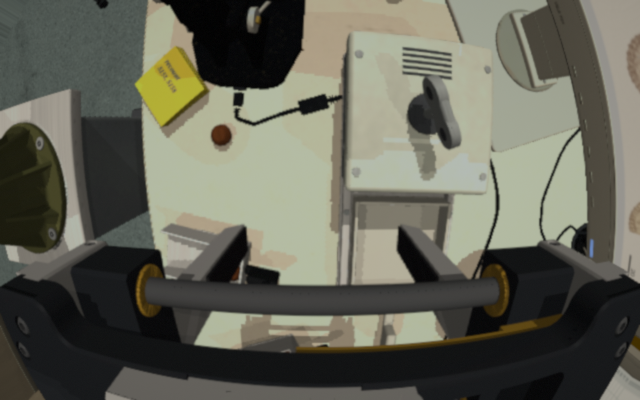

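View pics/scene0.png

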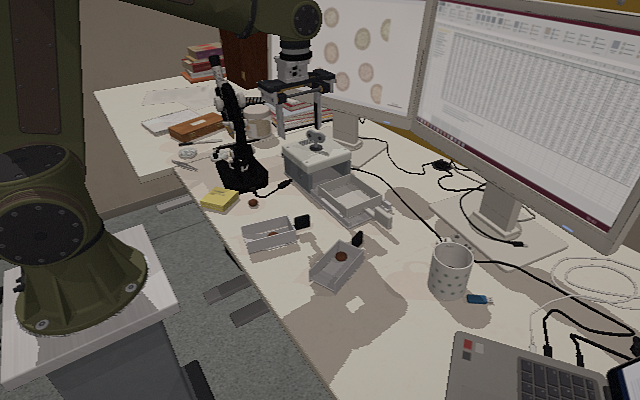

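The wrist view shows the shaker housing (418,110) with its key at (435,110), a desk seed at (221,134) and the yellow notes at (172,87). The scene view shows pans at (276,234) and (336,262), the latter with at least one seed at (341,258), the mug at (452,267) and the shaker at (336,182). Next: rough positions, and a wrist view over the pans.

```bash
python3 - <<'E'
from h import *
s=read_state()
P=lambda n,u,v,z:print(n,u,v,np.round(onz(n,u,v,z,s)).tolist())
P('wrist',221,134,8)
for u,v in((349,32),(491,40),(489,195),(343,190)):P('wrist',u,v,100)
P('wrist',432,112,140)
P('scene',276,234,20);P('scene',302,222,33);P('scene',336,262,20);P('scene',358,239,33);P('scene',452,290,0);P('scene',390,217,40);P('scene',253,203,8);P('scene',220,199,10)
E
python3 -m jog '[[94,[-1,0,-0.5],0],[94,[-1,0,-0.5],0],[94,[-1,0,-0.5],0],[94,[-1,0,-0.5],0],[94,[-0.5,0,-0.5],0],[94,[0,0,0],0]]' 40
python3 - <<'E'
from h import *
s,_=snap('wrist','wrist1.png')
print(s['eef_pos'],s['eef_rot'])
for q in ('shaker','tray','tray_grip','wind_key','pan_a','seed_1','mug','note_block'):
    print(q,[(round(r['conf'],2),np.round(r['rect']).tolist()) for r in regions_of('wrist',q)])
E
```

```text
wrist 221 134 [423.0, 64.0, 8.0]
wrist 349 32 [574.0, 159.0, 100.0]
wrist 491 40 [722.0, 168.0, 100.0]
wrist 489 195 [723.0, 6.0, 100.0]
wrist 343 190 [569.0, 10.0, 100.0]
wrist 432 112 [639.0, 83.0, 140.0]
scene 276 234 [405.0, -109.0, 20.0]
scene 302 222 [473.0, -120.0, 33.0]
scene 336 262 [467.0, -271.0, 20.0]
scene 358 239 [545.0, -250.0, 33.0]
scene 452 290 [627.0, -460.0, 0.0]
scene 390 217 [655.0, -238.0, 40.0]
scene 253 203 [423.0, 59.0, 8.0]
scene 220 199 [355.0, 128.0, 10.0]
clock: 2.1
eef_pos: [550.2, -207.0, 322.7]
eef_rot: [3.138, 0.002, 1.567]
wrist_force: [0.2, 0.5, -0.7]
finger_gap: 94.1
finger_force: 0.0
[ 550.15318668 -206.97248469  322.68370719] [3.13760351e+00 2.15112149e-03 1.56738851e+00]
shaker []
tray [(0.65, [382.0, 126.0, 82.0, 159.0]), (0.49, [390.0, 79.0, 114.0, 156.0]), (0.25, [204.0, 7.0, 23.0, 10.0])]
tray_grip [(0.87, [382.0, 125.0, 81.0, 157.0]), (0.17, [244.0, 120.0, 12.0, 15.0])]
wind_key [(0.73, [277.0, 215.0, 104.0, 64.0])]
pan_a [(0.91, [279.0, 215.0, 101.0, 60.0]), (0.75, [231.0, 106.0, 108.0, 51.0])]
seed_1 [(0.75, [241.0, 122.0, 15.0, 15.0]), (0.65, [243.0, 13.0, 17.0, 18.0]), (0.62, [286.0, 201.0, 15.0, 16.0]), (0.61, [229.0, 108.0, 21.0, 14.0])]
mug [(0.74, [368.0, 312.0, 52.0, 60.0])]
note_block [(0.61, [202.0, 5.0, 19.0, 10.0])]
```

View pics/wrist1.png

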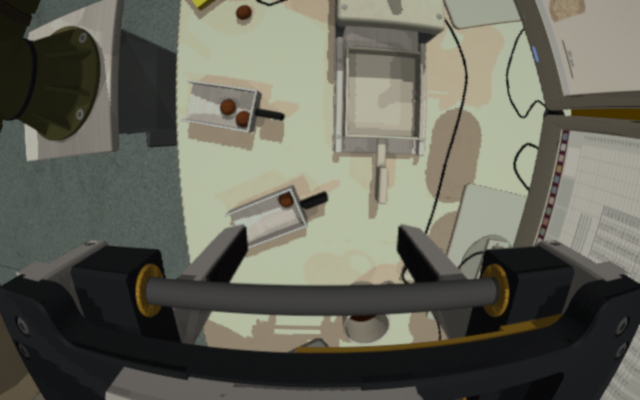

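Clear view: pan 1 (225,105), grip (270,114), holds 2 seeds. Pan 2 (270,215), grip (315,200), holds 1 seed at (286,201). The desk seed is at (243,13). The tray is empty at (382,95), with its grip plate at (381,170).

```bash
python3 - <<'E'
from h import *
s=read_state()
P=lambda l,u,v,z:print(l,np.round(onz('wrist',u,v,z,s)[:2],1).tolist())
P('p1 grip outer',284,117,49);P('p1 grip inner',257,112,49)
P('p2 grip outer',327,195,49);P('p2 grip inner',302,205,49)
P('p1 back corner',262,91,43);P('p1 back corner',254,132,43);P('lip',188,84,17);P('lip',186,119,17)
P('p2 back corner',292,187,43);P('p2 back corner',308,222,43);P('p2 lip',228,216,17);P('p2 lip',242,250,17)
P('tray grip far',381,202,55);P('tray grip near',382,143,55)
for c in((347,38),(422,48),(420,136),(345,136)):P('tray corner',*c,44)
P('seed',243,13,8)
E
```

```text
p1 grip outer [494.3, -117.7]
p1 grip inner [454.5, -109.1]
p2 grip outer [556.4, -233.0]
p2 grip inner [519.1, -248.2]
p1 back corner [460.9, -77.5]
p1 back corner [448.3, -138.5]
lip [329.8, -52.9]
lip [325.7, -111.2]
p2 back corner [504.0, -221.9]
p2 back corner [527.5, -276.7]
p2 lip [392.1, -275.2]
p2 lip [411.9, -335.7]
tray grip far [636.9, -242.2]
tray grip near [635.6, -154.8]
tray corner [585.8, 2.4]
tray corner [700.2, -5.8]
tray corner [696.6, -142.8]
tray corner [582.6, -145.9]
seed [419.7, 64.6]
```

```bash
python3 - <<'E'
from h import *
print(grasp_offset if 'grasp_offset' in globals() else None)
for u,v,z in((262,190,0),(222,184,0),(268,180,0),(247,187,20),(217,62,200),(217,62,150)):print(u,v,z,np.round(onz('scene',u,v,z)).tolist())
s=dict(eef_pos=np.array([549.752,0,204.9]),eef_rot=np.array([-3.14,0,1.571]))
for u,v in((200,75),(245,85),(298,70),(303,10)):
  for z in(20,150):print(u,v,z,np.round(onz('wrist',u,v,z,s)).tolist())
print(dir())
E
```

```text
18.8
262 190 0 [477.0, 115.0, 0.0]
222 184 0 [394.0, 216.0, 0.0]
268 180 0 [518.0, 154.0, 0.0]
247 187 20 [437.0, 126.0, 20.0]
217 62 200 [639.0, 798.0, 200.0]
217 62 150 [704.0, 989.0, 150.0]
200 75 20 [399.0, 140.0, 20.0]
200 75 150 [453.0, 113.0, 150.0]
245 85 20 [458.0, 122.0, 20.0]
245 85 150 [490.0, 102.0, 150.0]
298 70 20 [521.0, 138.0, 20.0]
298 70 150 [531.0, 112.0, 150.0]
303 10 20 [526.0, 215.0, 20.0]
303 10 150 [535.0, 162.0, 150.0]
['R', 'Unreachable', '__annotations__', '__builtins__', '__cached__', '__doc__', '__file__', '__loader__', '__name__', '__package__', '__spec__', 'calibration', 'camera', 'cv2', 'grasp_offset', 'np', 'onz', 'proj', 'ray', 'read_state', 'regions_of', 's', 'sign_off', 'snap', 'u', 'v', 'z']
```

```bash
python3 - <<'E'
import cv2,numpy as np
a=cv2.imread('pics/scene0.png')[40:220,170:370];b=cv2.imread('pics/side0.png')[80:260,220:420]
cv2.imwrite('pics/ms.png',np.hstack([cv2.resize(a,None,fx=2,fy=3,interpolation=2)[:540],cv2.resize(b,None,fx=2,fy=3,interpolation=2)]))
E
```

```text
(no output)
```

View pics/ms.png

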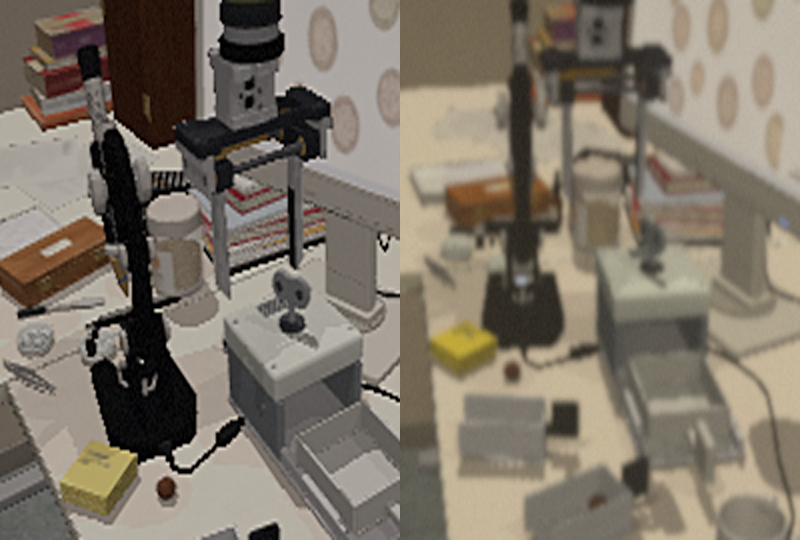

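```bash
python3 - <<'E'
from h import *
for (u,v),us in (((215,58),279),((222,75),279),((229,95),280),((238,125),281),((242,150),280)):
    o,d=ray('scene',u,v); c=calibration('side');T=np.linalg.inv(np.array(c['cam_to_world']));K=np.array(c['mtx'])
    a=(us-K[0,2])/K[0,0]; o2=T[:3,:3]@o+T[:3,3]; d2=T[:3,:3]@d
    t=(a*o2[2]-o2[0])/(d2[0]-a*d2[2]); print(np.round(o+t*d))
E
```

```text
[470. 309. 340.]
[462. 250. 308.]
[459. 215. 263.]
[456. 172. 191.]
[450. 153. 124.]
```

The microscope column stands about (455,155), close to the desk seed. I'll turn the tool so the camera faces away from it.

```bash
python3 -m jog '[[60,[0.8,-0.5,0.3],0],[60,[0.8,-0.5,0.3],0],[60,[0.8,-0.5,0.3],0],[60,[0.8,-0.5,0.3],0],[60,[0.8,-0.5,0.3],0]]' && python3 -m jog '[[60,[0,0,0],-0.045],[60,[0,0,0],-0.045],[60,[0,0,0],-0.045],[60,[0,0,0],-0.045],[60,[0,0,0],-0.045],[60,[0,0,0],-0.045],[60,[0,0,0],-0.045],[60,[0,0,0],-0.045],[60,[0,0,0],-0.045],[60,[0,0,0],-0.045],[60,[0,0,0],-0.045],[60,[0,0,0],-0.045],[60,[0,0,0],-0.045],[60,[0,0,0],-0.045],[60,[0,0,0],-0.045],[60,[0,0,0],-0.045],[60,[0,0,0],-0.045],[60,[0,0,0],-0.045]]'
cat >> h.py <<'E'
def go(p,s=None):
    s=s or read_state(); M=R.from_euler('xyz',s['eef_rot']).as_matrix(); d=M.T@(np.array(p)-s['eef_pos'])/50
    print('tool units',np.round(d,2).tolist(),'from',np.round(s['eef_pos'],1),'xdir',round(np.degrees(np.arctan2(M[1,0],M[0,0])),1),'ydir',round(np.degrees(np.arctan2(M[1,1],M[0,1])),1),'j6',np.round(s['joints'][5],2))
E
python3 - <<'E'
from h import *
go([421,64,60]);go([421,64,4])
s,_=snap('wrist','wrist2.png')
for r in regions_of('wrist','seed_1'):print(r['conf'],r['rect'],onz('wrist',r['rect'][0],r['rect'][1],8,s))
E
```

```text
clock: 3.05
eef_pos: [423.5, -2.4, 244.2]
eef_rot: [3.141, -0.0, 1.571]
wrist_force: [0.6, 0.3, 0.7]
finger_gap: 61.0
finger_force: 0.0
clock: 4.85
eef_pos: [425.7, 15.1, 244.5]
eef_rot: [-3.131, -0.016, -2.192]
wrist_force: [1.1, -0.5, -0.2]
finger_gap: 60.1
finger_force: 0.0
tool units [-0.8, 0.69, 3.67] from [425.7  15.1 244.5] xdir -125.6 ydir 144.4 j6 -2.56
tool units [-0.82, 0.7, 4.79] from [425.7  15.1 244.5] xdir -125.6 ydir 144.4 j6 -2.56
0.73 [264.2, 102.3, 17.5, 15.8] [ 426.9500775  -119.71276428    8.        ]
0.64 [346.0, 207.6, 17.8, 22.5] [421.25303401  62.96137384   8.        ]
0.6 [290.0, 101.6, 22.4, 18.6] [398.49877621 -99.11491936   8.        ]
0.44 [177.2, 57.5, 14.3, 18.0] [ 489.72856662 -259.47643235    8.        ]
```

```bash
python3 -m jog '[[60,[0,0,0],0.04],[60,[0,0,0],0.04],[60,[0,0,0],0]]'
python3 - <<'E'
from h import *
s=read_state();print(s['joints'],s['eef_rot']);go([421.2,63,60]);go([421.2,63,4])
E
```

```text
clock: 5.25
eef_pos: [425.6, 15.7, 244.5]
eef_rot: [-3.128, -0.012, -2.445]
wrist_force: [0.1, 0.8, -0.8]
finger_gap: 60.5
finger_force: 0.0
[-0.03729755 -0.01266018  1.78653642 -0.01908111  1.36751523 -2.3007644 ] [-3.12755486 -0.01233915 -2.44515834]
tool units [-0.58, 0.83, 3.67] from [425.6  15.7 244.5] xdir -140.1 ydir 129.9 j6 -2.3
tool units [-0.6, 0.85, 4.79] from [425.6  15.7 244.5] xdir -140.1 ydir 129.9 j6 -2.3
```

```bash
python3 -m jog '[[60,[-0.2,0.3,0.2],0],[60,[-0.2,0.3,0.2],0],[60,[-0.2,0.25,0.2],0],[60,[0,0,0],-0.04],[60,[0,0,0],-0.035],[60,[0,0,0],0]]'
python3 - <<'E'
from h import *
go([421.2,63,60]);go([421.2,63,4]);s,_=snap('wrist','wrist3.png')
for r in regions_of('wrist','seed_1'):print(r['conf'],r['rect'],onz('wrist',r['rect'][0],r['rect'][1],8,s))
E
```

```text
clock: 5.85
eef_pos: [421.3, 67.0, 213.5]
eef_rot: [-3.131, -0.015, -2.202]
wrist_force: [-0.4, -0.1, -0.6]
finger_gap: 60.3
finger_force: 0.0
tool units [0.02, -0.01, 3.07] from [421.3  67.  213.5] xdir -126.2 ydir 143.8 j6 -2.42
tool units [0.0, -0.0, 4.19] from [421.3  67.  213.5] xdir -126.2 ydir 143.8 j6 -2.42
0.78 [234.3, 71.6, 21.6, 18.7] [ 425.00832153 -118.83692728    8.        ]
0.65 [322.4, 183.4, 23.3, 21.5] [420.65383533  64.65910475   8.        ]
0.64 [260.5, 72.2, 25.2, 23.5] [399.10020934 -95.90478523   8.        ]
0.57 [146.2, 34.7, 6.6, 10.8] [ 493.07169906 -258.58298149    8.        ]
```

View pics/wrist3.png

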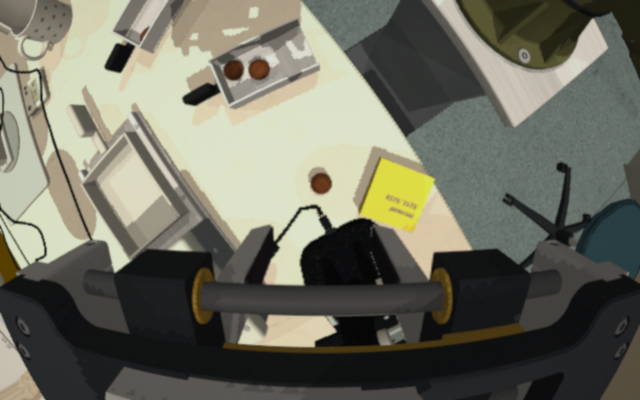

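The seed at (322,183) lies ahead of the microscope base (345,250) and right of the notes (400,190). The measurement agrees from two poses, so I'll go down.

```bash
python3 -m jog '[[48,[0,0,0.8],0],[48,[0,0,0.8],0],[48,[0,0,0.8],0],[48,[0,0,0.8],0],[48,[0.01,0,0.5],0],[48,[0,0,0.49],0],[48,[0,0,0],0]]' && python3 -m jog '[[10,[0,0,0],0],[10,[0,0,0],0],[10,[0,0,0],0],[10,[0,0,0],0],[10,[0,0,-0.4],0],[10,[0,0,-0.8],0]]' 25
```

```text
clock: 6.65
eef_pos: [420.2, 62.4, 2.2]
eef_rot: [-3.133, -0.017, -2.209]
wrist_force: [-0.4, 0.6, 0.5]
finger_gap: 47.7
finger_force: 0.0
clock: 7.25
eef_pos: [419.5, 63.7, 63.3]
eef_rot: [-3.134, -0.018, -2.207]
wrist_force: [0.7, 0.3, 0.3]
finger_gap: 25.7
finger_force: 25.0
```

```bash
python3 -m jog '[[10,[0,0,-1],0],[10,[0,0,-0.8],0],[10,[0,-0.7,0],0],[10,[0,-0.8,0],0],[10,[-0.06,-0.8,0],0],[10,[-0.06,-0.8,0],0],[10,[-0.06,-0.8,0],0],[10,[-0.06,-0.8,0],0],[10,[-0.03,-0.6,0],0],[10,[0,0,0],0.046],[10,[0,0,0],0.046],[10,[0,0,0],0.046],[10,[0,0,0],0.046],[10,[0,0,0],0.046],[10,[0,0,0],0.046],[10,[0,0,0],0.046],[10,[0,0,0],0.046]]'
python3 - <<'E'
from h import *
go([641,-75,35])
E
```

```text
clock: 8.95
eef_pos: [642.4, -53.1, 156.4]
eef_rot: [-3.086, 0.013, 2.863]
wrist_force: [-0.3, 0.4, -0.1]
finger_gap: 25.2
finger_force: 25.0
tool units [-0.06, -0.29, 2.45] from [642.4 -53.1 156.4] xdir 164.0 ydir 74.0 j6 -1.39
```

```bash
python3 -m jog '[[10,[-0.06,-0.29,0],0],[10,[0,0,0.8],0],[10,[0,0,0.8],0],[10,[0,0,0.8],0],[10,[0,0,0],0],[60,[0,0,0],0],[60,[0,0,0],0],[60,[0,0,0],0],[60,[0,0,-0.8],0],[60,[0,0,-0.8],0],[60,[0,0,-0.8],0],[60,[0,0,-0.8],0],[60,[0,0,0],0]]'
python3 - <<'E'
from h import *
s,_=snap('wrist','w4.png');print(s['eef_rot'])
go([475,-113,150])
for q in('seed_1','pan_a','pan_a_grip','tray'):
  for r in regions_of('wrist',q):print(q,round(r['conf'],2),np.round(r['rect']),np.round(onz('wrist',r['rect'][0],r['rect'][1],20,s)))
E
```

```text
clock: 10.25
eef_pos: [643.6, -65.5, 205.0]
eef_rot: [-3.087, 0.024, 2.87]
wrist_force: [1.6, 0.5, 0.2]
finger_gap: 60.0
finger_force: 0.0
[-3.08715915  0.0238557   2.87028783]
tool units [3.0, -1.76, 1.07] from [642.7 -65.6 201.4] xdir 164.4 ydir 74.4 j6 -1.42
seed_1 0.76 [250.   8.  24.  11.] [ 408. -101.   20.]
seed_1 0.65 [322. 183.  21.  23.] [642. -76.  20.]
pan_a 0.94 [142. 105.  84. 113.] [ 472. -279.   20.]
pan_a 0.63 [248.  38.  67.  75.] [ 445. -112.   20.]
pan_a 0.21 [321. 183.  21.  26.] [641. -77.  20.]
pan_a_grip 0.74 [247.  39.  60.  76.] [ 446. -114.   20.]
tray 0.72 [284. 186. 205. 123.] [ 633. -121.   20.]
```

View pics/w4.png

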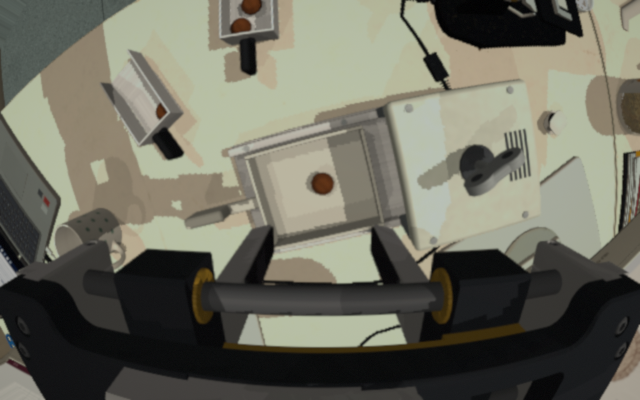

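The desk seed is in the tray, at (322,183). Next is pan 1, whose grip is at (247,55).

```bash
python3 -m jog '[[60,[0.7,-0.4,0.1],-0.019],[60,[0.8,-0.45,0.2],0],[60,[0.8,-0.45,0.2],0],[60,[0.7,-0.45,0.2],0],[60,[0,0,0],0]]'
python3 - <<'E'
from h import *
s,_=snap('wrist','w5.png');go([474.5,-113.5,60]);go([474.5,-113.5,4])
print(s['eef_rot'])
for q in('seed_1','pan_a','pan_a_grip'):
  for r in regions_of('wrist',q):print(q,round(r['conf'],2),np.round(r['rect']),np.round(onz('wrist',r['rect'][0],r['rect'][1],20,s)))
for z in (20,49):print(proj('wrist',[474.5,-113.5,z],s))
E
```

```text
clock: 11.0
eef_pos: [471.5, -119.7, 163.6]
eef_rot: [-3.085, 0.005, 2.927]
wrist_force: [-0.8, -0.5, 0.6]
finger_gap: 59.8
finger_force: 0.0
tool units [0.03, 0.24, 2.09] from [ 474.1 -119.5  164.9] xdir 167.7 ydir 77.7 j6 -1.62
tool units [0.04, 0.3, 3.21] from [ 474.1 -119.5  164.9] xdir 167.7 ydir 77.7 j6 -1.62
[-3.0850025   0.00460208  2.92700786]
seed_1 0.96 [334. 124.  25.  26.] [ 402. -100.   20.]
seed_1 0.93 [320. 151.  25.  21.] [ 426. -120.   20.]
seed_1 0.65 [390. 321.  17.  15.] [647. -80.  20.]
seed_1 0.56 [223. 230.  15.  20.] [ 489. -250.   20.]
seed_1 0.44 [515.  53.  76.  87.] [354. 124.  20.]
pan_a 0.83 [195. 215. 103. 120.] [ 465. -280.   20.]
pan_a 0.75 [332. 134.  73. 166.] [ 411. -105.   20.]
pan_a_grip 0.72 [334. 137.  71. 166.] [ 415. -103.   20.]
pan_a_grip 0.6 [515.  55.  79.  86.] [356. 123.  20.]
[335.92878605 194.0813316 ]
[335.56174088 200.33091134]
```

View pics/w5.png

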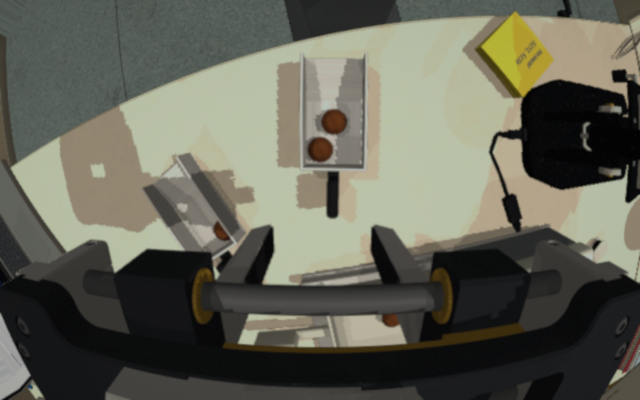

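```bash
python3 - <<'E'
from h import *
s=read_state();a=onz('wrist',332.5,174,49,s);b=onz('wrist',333,217,49,s);print(a,b);c=(a+b)/2;go([c[0],c[1],60]);go([c[0],c[1],4])
E
```

```text
[ 454.67570817 -110.52362751   49.        ] [ 496.89172625 -118.86476847   49.        ]
tool units [0.06, 0.2, 2.1] from [ 476.7 -118.9  165.6] xdir 167.8 ydir 77.8 j6 -1.62
tool units [0.07, 0.26, 3.22] from [ 476.7 -118.9  165.6] xdir 167.8 ydir 77.8 j6 -1.62
```

```bash
python3 -m jog '[[60,[0.06,0.24,0.7],0],[60,[0,0,0.7],0],[60,[0,0,0.7],0],[60,[0,0,0.6],0],[60,[0,0,0.5],0],[60,[0,0,0],0]]' && python3 -m jog '[[5,[0,0,0],0],[5,[0,0,0],0],[5,[0,0,0],0],[5,[0,0,0],0],[5,[0,0,0],0],[5,[0,0,0],0],[5,[0,0,-0.2],0],[5,[0,0,-0.4],0],[5,[0,0,0],0]]' 60; python3 - <<'E'
from h import *
print(read_state()['moment']);snap('wrist','w6.png')
E
```

```text
clock: 11.8
eef_pos: [475.8, -115.5, 3.2]
eef_rot: [-3.085, 0.008, 2.93]
wrist_force: [-0.9, 0.9, 0.8]
finger_gap: 59.9
finger_force: 0.0
clock: 12.7
eef_pos: [476.2, -114.4, 37.4]
eef_rot: [-3.085, 0.013, 2.929]
wrist_force: [0.7, 0.1, -1.7]
finger_gap: 11.6
finger_force: 60.0
[ 0.09671072 -0.14099774  0.01401087]
```

View pics/w6.png

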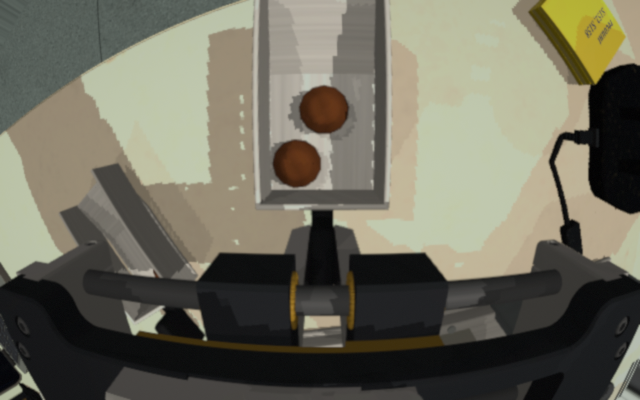

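Pan 1 is held firmly, about level, with both seeds at (297,163) and (323,110). I'll lift it gently and carry it over the tray.

```bash
python3 -m jog '[[5,[0,0,-0.2],0],[5,[0,0,-0.4],0],[5,[0,0,-0.5],0],[5,[0,0,-0.5],0],[5,[0,0,-0.5],0],[5,[0,0,-0.5],0],[5,[0,0,-0.35],0],[5,[0,0,0],0]]' && python3 -m jog '[[5,[-0.1,0.05,0],0],[5,[-0.2,0.1,0],0],[5,[-0.3,0.1,0],0],[5,[-0.4,0.15,0],0],[5,[-0.4,0.15,0],0],[5,[-0.4,0.15,0],0],[5,[-0.4,0.15,0],0],[5,[-0.4,0.15,0],0],[5,[-0.4,0.1,0],0],[5,[-0.4,0.1,0],0],[5,[-0.3,0.05,0],0],[5,[-0.2,0.05,0],0],[5,[-0.1,0,0],0],[5,[0,0,0],0]]'; python3 - <<'E'
from h import *
s,_=snap('wrist','w7.png');go([687,-80,180])
for q in('seed_1','tray','pan_a'):
  for r in regions_of('wrist',q):print(q,round(r['conf'],2),np.round(r['rect']),np.round(onz('wrist',r['rect'][0],r['rect'][1],20,s)))
E
```

```text
clock: 13.55
eef_pos: [476.1, -105.8, 184.2]
eef_rot: [-3.085, 0.013, 2.929]
wrist_force: [-0.1, -1.4, -1.8]
finger_gap: 11.7
finger_force: 60.0
clock: 14.95
eef_pos: [684.8, -84.4, 178.8]
eef_rot: [-3.085, 0.007, 2.929]
wrist_force: [0.0, 0.1, -1.6]
finger_gap: 11.4
finger_force: 60.0
tool units [-0.03, 0.1, -0.02] from [684.5 -84.4 179.3] xdir 167.8 ydir 77.8 j6 -1.5
seed_1 0.78 [326. 113.  53.  51.] [602. -71.  20.]
seed_1 0.71 [162.  66.  13.  15.] [ 492. -252.   20.]
seed_1 0.67 [298. 164.  45.  47.] [ 650. -113.   20.]
tray 0.69 [286. 167. 224. 104.] [ 651. -127.   20.]
pan_a 0.93 [322. 142. 147. 284.] [632. -82.  20.]
pan_a 0.91 [143.  61.  81. 111.] [ 474. -279.   20.]
```

View pics/w7.png

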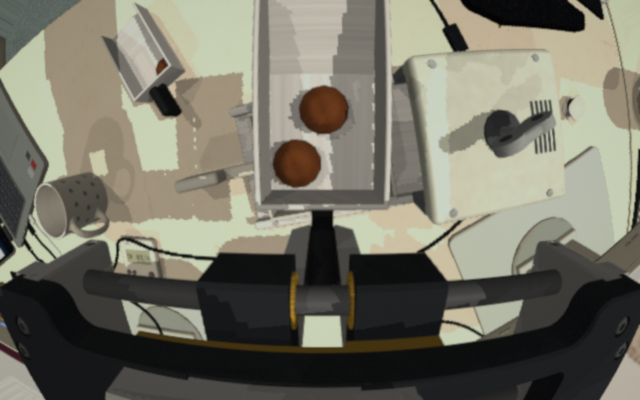

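```bash
python3 -m jog '[[5,[0,0,0],0],[5,[0,0,0],0],[5,[0,0,0],0],[5,[0,0,0],0],[5,[0,0,0],0]]' 5; python3 - <<'E'
from h import *
for n in('wrist','scene'):
  s,_=snap(n,'p8%s.png'%n)
  for q in('seed_1','pan_a'):
    for r in regions_of(n,q):print(n,q,round(r['conf'],2),np.round(r['rect']))
import cv2
a=cv2.imread('pics/p8wrist.png')[0:320,80:560];b=cv2.imread('pics/p8scene.png')[80:280,250:450]
cv2.imwrite('pics/p8.png',np.hstack([a,cv2.resize(b,(320,320))]))
E
```

```text
clock: 15.65
eef_pos: [684.6, -84.5, 180.5]
eef_rot: [-3.085, 0.009, 2.929]
wrist_force: [0.2, 0.5, -1.8]
finger_gap: 11.9
finger_force: 5.0
wrist seed_1 0.92 [326. 115.  52.  46.]
wrist seed_1 0.62 [298. 168.  47.  43.]
wrist pan_a 0.8 [322. 142. 141. 284.]
wrist pan_a 0.56 [145.  59.  84. 113.]
wrist pan_a 0.51 [ 73. 206.  77.  67.]
scene seed_1 0.42 [336. 180. 108. 102.]
scene pan_a 0.81 [332. 144.  56.  34.]
scene pan_a 0.6 [336. 262.  60.  62.]
scene pan_a 0.37 [355. 200.  74.  59.]
```

View pics/p8.png

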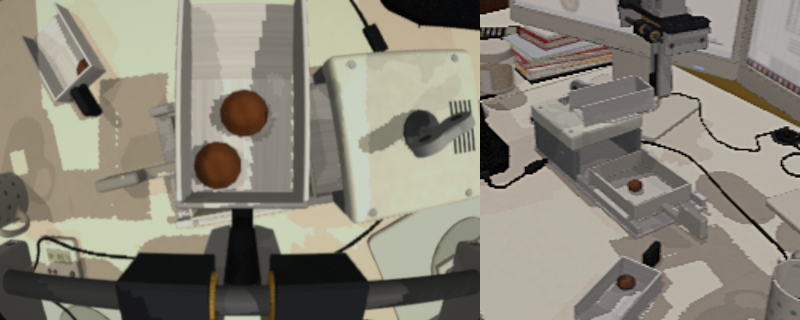

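At 5 N the pan tilts only slightly. Going down to 3 N.

```bash
cat >> h.py <<'E'
def seen(n,*qs):
    s,_=snap(n)
    for q in qs:
        for r in regions_of(n,q):
            if r['conf']>.3: print(n,q,round(r['conf'],2),np.round(r['rect']),np.round(onz(n,r['rect'][0],r['rect'][1],20,s)) )
E
python3 -m jog '[[5,[0,0,0],0],[5,[0,0,0],0],[5,[0,0,0],0],[5,[0,0,0],0],[5,[0,0,0],0],[5,[0,0,0],0],[5,[0,0,0],0],[5,[0,0,0],0]]' 3; python3 -c "
from h import *
seen('wrist','seed_1','pan_a');print(read_state()['moment'])"
```

```text
clock: 16.75
eef_pos: [684.6, -84.5, 180.5]
eef_rot: [-3.085, 0.009, 2.929]
wrist_force: [0.2, -0.5, -1.5]
finger_gap: 12.1
finger_force: 3.0
wrist seed_1 0.82 [322. 118.  29.  24.] [606. -77.  20.]
wrist seed_1 0.62 [330. 146.  24.  16.] [638. -74.  20.]
wrist seed_1 0.57 [301. 143.  24.  18.] [ 628. -105.   20.]
wrist pan_a 0.89 [146.  60.  84. 117.] [ 473. -275.   20.]
wrist pan_a 0.73 [322. 208. 111. 152.] [705. -99.  20.]
wrist pan_a 0.51 [524. 136.  62.  50.] [666. 162.  20.]
[ 0.0761988  -0.08934624 -0.006063  ]
```

Three seeds now show in the tray, and the pan hangs empty. I'll tighten, go up and back over the free desk.

```bash
python3 -m jog '[[5,[0,0,0],0],[5,[0,0,0],0],[5,[0,0,-0.4],0],[5,[0,0,-0.6],0],[5,[0.3,-0.1,0],0],[5,[0.5,-0.13,0],0],[5,[0.6,-0.16,0],0],[5,[0.6,-0.16,0],0],[5,[0.6,-0.16,0],0],[5,[0.6,-0.16,0],0],[5,[0.6,-0.16,0],0],[5,[0.6,-0.16,0],0],[5,[0.6,-0.16,0],0],[5,[0.4,-0.1,0],0],[5,[0.2,0,0],0],[5,[0,0,0],0]]' 60; python3 - <<'E'
from h import *
go([395,-97,124])
seen('wrist','seed_1','pan_a','tray')
a=camera('scene')[120:320,200:440]; b=camera('side')[130:300,220:420]
cv2.imwrite('pics/p9.png',np.hstack([cv2.resize(a[:,:,::-1],(480,400)),cv2.resize(b[:,:,::-1],(320,400))]))
E
```

```text
clock: 18.5
eef_pos: [395.5, -93.1, 232.4]
eef_rot: [-3.085, 0.01, 2.929]
wrist_force: [-0.6, 0.2, -0.2]
finger_gap: 11.5
finger_force: 60.0
tool units [0.02, 0.04, 2.17] from [395.5 -93.1 232.4] xdir 167.8 ydir 77.8 j6 -1.63
wrist pan_a 0.8 [320. 208. 109. 153.] [ 428. -116.   20.]
wrist pan_a 0.66 [208. 238.  76.  69.] [ 441. -285.   20.]
wrist tray 0.73 [323. 332.  44.  32.] [ 625. -154.   20.]
```

View pics/p9.png

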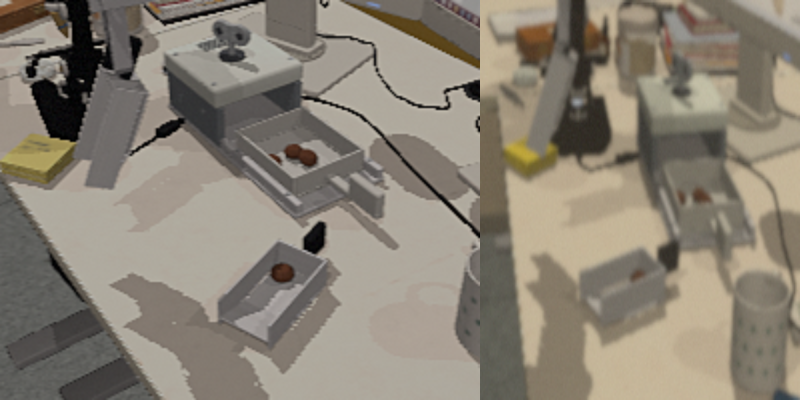

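The tray holds three seeds, at (275,158), (292,150) and (308,156). Pan 1 hangs about 70° lip-down with its lip clear of the notes. I'll lower it to lip contact, then lay it down in an arc with a loose grip.

```bash
python3 -m jog '[[5,[0,0,0.4],0],[5,[0,0,0.6],0],[5,[0,0,0.6],0],[5,[0,0,0.4],0],[5,[0,0,0.2],0],[5,[0,0,0],0]]' && python3 -m jog '[[5,[0,0,0],0],[5,[0,0,0],0],[5,[0,0,0.1],0],[5,[-0.23,0,0.12],0],[5,[-0.23,0,0.1],0],[5,[-0.21,0.01,0.13],0],[5,[-0.21,0.01,0.14],0],[5,[-0.18,0.01,0.16],0],[5,[-0.18,0.01,0.17],0],[5,[-0.15,0.01,0.19],0],[5,[-0.15,0.01,0.2],0],[5,[-0.11,0.01,0.22],0],[5,[-0.11,0.01,0.22],0],[5,[-0.04,0,0.14],0],[5,[0,0,0],0]]' 3; python3 - <<'E'
from h import *
seen('wrist','pan_a','pan_a_grip');seen('scene','pan_a')
E
```

```text
clock: 19.4
eef_pos: [396.7, -99.9, 122.6]
eef_rot: [-3.085, 0.011, 2.929]
wrist_force: [-0.8, -1.0, 1.1]
finger_gap: 11.6
finger_force: 60.0
clock: 20.9
eef_pos: [483.6, -120.0, 27.3]
eef_rot: [-3.085, 0.008, 2.929]
wrist_force: [-0.2, -0.0, -1.1]
finger_gap: 11.8
finger_force: 3.0
wrist pan_a 0.8 [126. 247. 150. 187.] [ 466. -275.   20.]
wrist pan_a 0.75 [322. 148. 130. 273.] [ 429. -109.   20.]
wrist pan_a_grip 0.62 [322. 150. 127. 268.] [ 430. -109.   20.]
scene pan_a 0.76 [335. 260.  60.  62.] [ 469. -263.   20.]
```

```bash
python3 -m jog '[[5,[-0.07,0,0.15],0],[5,[-0.07,0,0.15],0],[5,[-0.05,0,0.12],0],[5,[0,0,0.03],0],[5,[0,0,0],0]]' && python3 -m jog '[[40,[0,0,0],0],[40,[0,0,0],0],[40,[0,0,0],0],[40,[0,0,-0.5],0],[40,[0,0,-1],0],[40,[0,0,-1],0],[40,[0,0,-0.8],0],[40,[0,0,0],0]]'; python3 - <<'E'
from h import *
seen('wrist','pan_a','pan_a_grip','seed_1')
w=camera('wrist'); a=camera('scene')[120:320,200:440]
cv2.imwrite('pics/p10w.png',w[:,:,::-1])
cv2.imwrite('pics/p10.png',np.hstack([cv2.resize(a[:,:,::-1],(360,300)),w[:300,60:480,::-1]]))
E
```

```text
clock: 21.65
eef_pos: [493.1, -123.3, 5.5]
eef_rot: [-3.085, 0.009, 2.929]
wrist_force: [1.2, 0.4, 1.5]
finger_gap: 12.3
finger_force: 3.0
clock: 22.45
eef_pos: [495.6, -114.2, 176.1]
eef_rot: [-3.084, 0.018, 2.929]
wrist_force: [0.8, -0.1, -0.1]
finger_gap: 40.4
finger_force: 0.0
wrist pan_a 0.98 [190. 192. 103. 123.] [ 465. -280.   20.]
wrist pan_a 0.8 [316. 138.  73. 159.] [ 438. -117.   20.]
wrist pan_a_grip 0.87 [316. 137.  73. 160.] [ 437. -117.   20.]
wrist seed_1 0.52 [217. 208.  12.  23.] [ 491. -250.   20.]
```

View pics/p10.png

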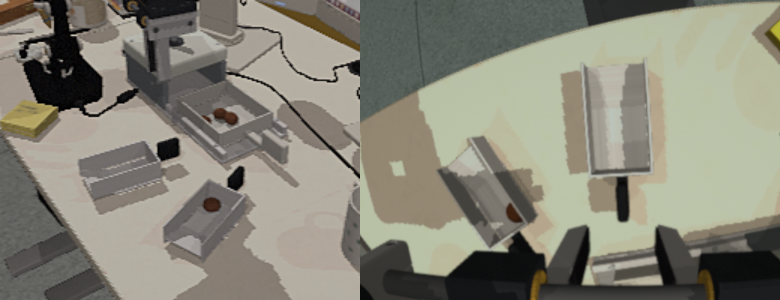

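Pan 1 stands level and empty at (120,165) in the left half. Now pan 2.

```bash
python3 -m jog '[[50,[-0.25,-0.4,0],0],[50,[-0.3,-0.5,0],0],[50,[-0.3,-0.5,0],0],[50,[-0.25,-0.45,0],0],[50,[-0.25,-0.4,0],0],[50,[0,0,0],-0.038],[50,[0,0,0],-0.038],[50,[0,0,0],-0.038],[50,[0,0,0],-0.038],[50,[0,0,0],-0.038],[50,[0,0,0],0]]'; python3 - <<'E'
from h import *
s,w=snap('wrist','w11.png')
print(s['eef_rot'],s['joints'])
for r in regions_of('wrist','pan_a'):print(round(r['conf'],2),np.round(r['rect']),np.round(onz('wrist',*r['rect'][:2],20,s)))
for r in regions_of('wrist','seed_1'):print('seed',round(r['conf'],2),np.round(r['rect']),np.round(onz('wrist',*r['rect'][:2],12,s)))
u,v=proj('wrist',[538,-240.5,49],s);print(u,v)
g=w.max(2)<50; m=np.zeros_like(g);u,v=int(u),int(v);m[v-35:v+35,u-30:u+30]=1;m[232:]=0
n,l,st,ce=cv2.connectedComponentsWithStats((g&m.astype(bool)).astype(np.uint8));print(st,ce)
k=1+st[1:,4].argmax();yy,xx=np.nonzero(l==k)
X=np.array([onz('wrist',a,b,49,s)[:2] for a,b in zip(xx,yy)]);c=(X.max(0)+X.min(0))/2
e,V=np.linalg.eigh(np.cov(X.T));print(X.mean(0),c,np.degrees(np.arctan2(V[1,1],V[0,1])),np.sqrt(12*e))
go([X.mean(0)[0],X.mean(0)[1],4])
E
```

```text
clock: 23.85
eef_pos: [535.6, -237.9, 176.5]
eef_rot: [-3.091, -0.026, -2.757]
wrist_force: [0.4, 0.4, -0.5]
finger_gap: 49.8
finger_force: 0.0
[-3.09100066 -0.02553444 -2.75652778] [-0.45606959  0.39325301  1.46554135 -0.05535463  1.26251434 -2.39631223]
0.77 [471. 154. 102. 144.] [ 429. -105.   20.]
0.64 [319. 139.  68. 161.] [ 483. -271.   20.]
0.17 [346. 306. 132.  78.] [ 658. -164.   20.]
seed 0.82 [332. 151.  23.  27.] [ 491. -253.   12.]
324.5794965736019 200.46439220191036
[[     0      0    640    400 255577]
 [   311    173     11     43    423]] [[319.50534673 199.50994808]
 [316.26950355 193.4893617 ]]
[ 534.64729086 -250.96061744] [ 534.76782187 -251.04085181] -159.30724651915156 [10.27694649 41.94575917]
tool units [0.03, -0.06, 3.47] from [ 535.7 -237.9  177.1] xdir -158.2 ydir 111.8 j6 -2.39
```

View pics/w11.png

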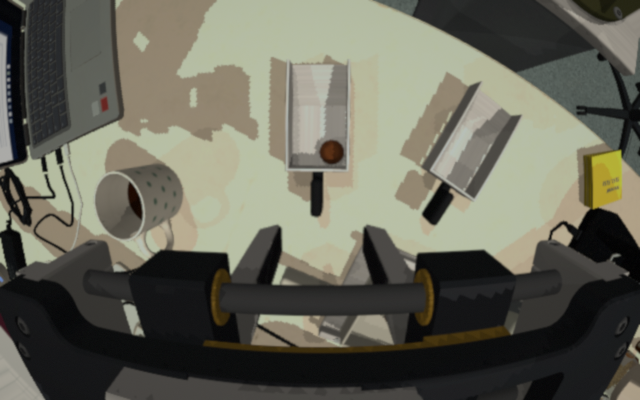

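Pan 2's grip is centred at (317,194), vertical in the picture, with one seed at (332,151). The mug (140,195) is well clear.

```bash
python3 -m jog '[[50,[0.03,-0.06,0.7],0],[50,[0,0,0.7],0],[50,[0,0,0.7],0],[50,[0,0,0.7],0],[50,[0,0,0.67],0],[50,[0,0,0],0]]' && python3 -m jog '[[5,[0,0,0],0],[5,[0,0,0],0],[5,[0,0,0],0],[5,[0,0,0],0],[5,[0,0,0],0],[5,[0,0,-0.2],0],[5,[0,0,-0.4],0],[5,[0,0,-0.5],0],[5,[0,0,-0.5],0],[5,[0,0,-0.5],0],[5,[0,0,-0.5],0],[5,[0,0,-0.5],0],[5,[0,0,-0.4],0],[5,[0,0,-0.2],0],[5,[0,0,0],0]]' 60; python3 - <<'E'
from h import *
go([685,-85,180]);seen('wrist','pan_a','seed_1')
E
```

```text
clock: 24.6
eef_pos: [535.1, -251.3, 3.0]
eef_rot: [-3.09, -0.024, -2.761]
wrist_force: [0.2, -0.0, 0.8]
finger_gap: 50.1
finger_force: 0.0
clock: 26.1
eef_pos: [536.0, -240.7, 190.8]
eef_rot: [-3.088, -0.023, -2.758]
wrist_force: [0.3, -0.6, -2.0]
finger_gap: 11.6
finger_force: 60.0
tool units [-3.93, 1.78, 0.03] from [ 536.  -240.7  190.8] xdir -158.0 ydir 112.0 j6 -2.4
wrist pan_a 0.64 [469. 152. 102. 137.] [ 427. -106.   20.]
wrist pan_a 0.56 [323. 143. 140. 285.] [ 487. -269.   20.]
wrist seed_1 0.75 [350. 172.  49.  50.] [ 506. -228.   20.]
```

```bash
python3 -m jog '[[5,[-0.1,0.05,0],0],[5,[-0.2,0.1,0],0],[5,[-0.3,0.15,0],0],[5,[-0.4,0.18,0],0],[5,[-0.4,0.18,0],0],[5,[-0.4,0.18,0],0],[5,[-0.4,0.18,0],0],[5,[-0.4,0.18,0],0],[5,[-0.4,0.18,0],0],[5,[-0.4,0.18,0],0],[5,[-0.3,0.12,0],0],[5,[-0.15,0.1,0],0],[5,[-0.08,0,0],0],[5,[0,0,0],0.03],[5,[0,0,0],0.04],[5,[0,0,0],0.04],[5,[0,0,0],0.04],[5,[0,0,0],0.02],[5,[0,0,0],0]]'; python3 - <<'E'
from h import *
go([685,-82,180]);seen('wrist','pan_a','seed_1')
E
```

```text
clock: 28.15
eef_pos: [684.4, -85.0, 180.0]
eef_rot: [-3.084, 0.006, 2.99]
wrist_force: [-0.0, 0.2, -1.0]
finger_gap: 11.7
finger_force: 60.0
tool units [-0.0, 0.06, -0.0] from [684.4 -85.  180. ] xdir 171.3 ydir 81.3 j6 -1.56
wrist pan_a 0.86 [270.  10.  69.  20.] [ 469. -121.   20.]
wrist pan_a 0.62 [323. 143. 138. 285.] [632. -85.  20.]
wrist seed_1 0.91 [350. 175.  49.  47.] [672. -61.  20.]
wrist seed_1 0.58 [289. 182. 220.  44.] [ 669. -130.   20.]
```

```bash
python3 -m jog '[[5,[0,0.06,0],0],[5,[0,0,0],0],[5,[0,0,0],0],[5,[0,0,0],0],[5,[0,0,0],0],[5,[0,0,0],0],[5,[0,0,0],0],[5,[0,0,0],0],[5,[0,0,0],0],[5,[0,0,0],0],[5,[0,0,0],0]]' 3; python3 -c "
from h import *
seen('wrist','seed_1','pan_a');seen('scene','seed_1')"
```

```text
clock: 29.4
eef_pos: [684.9, -81.8, 179.8]
eef_rot: [-3.084, 0.006, 2.992]
wrist_force: [-0.1, 0.9, -0.5]
finger_gap: 12.2
finger_force: 3.6
wrist pan_a 0.81 [322. 179. 121. 214.] [672. -88.  20.]
wrist pan_a 0.61 [268.  25.  68.  49.] [ 488. -123.   20.]
scene seed_1 0.46 [355. 198.   8.   8.] [ 654. -102.   20.]
scene seed_1 0.42 [348. 195.   6.  12.] [649. -79.  20.]
scene seed_1 0.37 [256. 215.   9.  12.] [401. -11.  20.]
```

```bash
python3 -m jog '[[5,[0,0,0],0],[5,[0,0,0],0],[5,[0,0,0],0],[5,[0,0,0],0],[5,[0,0,0],0],[5,[0,0,0],0],[5,[0,0,0],0],[5,[0,0,0],0],[5,[0,0,0],0],[5,[0,0,0],0],[5,[0,0,0],0]]' 3; python3 -c "
from h import *
seen('wrist','seed_1','pan_a');snap('scene','p12s.png');snap('wrist','p12w.png')"
```

```text
clock: 30.75
eef_pos: [685.0, -81.8, 179.8]
eef_rot: [-3.084, 0.006, 2.992]
wrist_force: [-0.3, -0.8, -1.0]
finger_gap: 11.9
finger_force: 3.6
wrist pan_a 0.72 [325. 177. 117. 215.] [671. -86.  20.]
```

The pan stuck partway. I'll shake it a little vertically.

```bash
python3 -m jog '[[5,[0,0,-0.5],0],[5,[0,0,0.5],0],[5,[0,0,-0.5],0],[5,[0,0,0.5],0],[5,[0,0,0],0],[5,[0,0,0],0]]' 3; python3 -c "
from h import *
seen('wrist','seed_1','pan_a')"
```

```text
clock: 31.6
eef_pos: [684.7, -81.8, 179.5]
eef_rot: [-3.084, 0.004, 2.991]
wrist_force: [0.0, 0.1, -1.5]
finger_gap: 11.7
finger_force: 3.2
wrist seed_1 0.6 [282. 149. 221. 113.] [ 632. -127.   20.]
wrist pan_a 0.89 [268.  25.  65.  51.] [ 488. -123.   20.]
wrist pan_a 0.74 [324. 182. 116. 204.] [676. -87.  20.]
```

```bash
python3 -m jog '[[5,[0,0,-0.8],0],[5,[0,0,0.8],0],[5,[0,0,-0.8],0],[5,[0,0,0.8],0],[5,[0,0,-0.8],0],[5,[0,0,0.8],0],[5,[0,0,-0.8],0],[5,[0,0,0.8],0],[5,[0,0,-0.8],0],[5,[0,0,0.8],0],[5,[0,0,0],0],[5,[0,0,0],0]]' 3; python3 -c "
from h import *
seen('wrist','seed_1','pan_a');seen('scene','seed_1','pan_a')"
```

```text
clock: 32.95
eef_pos: [684.7, -81.8, 179.9]
eef_rot: [-3.084, 0.004, 2.991]
wrist_force: [-0.5, 0.1, -1.1]
finger_gap: 12.0
finger_force: 3.0
wrist seed_1 0.78 [331. 148.  28.  17.] [639. -74.  20.]
wrist seed_1 0.75 [324. 120.  28.  24.] [607. -77.  20.]
wrist seed_1 0.58 [310. 152.  17.   7.] [641. -98.  20.]
wrist pan_a 0.84 [268.  26.  68.  51.] [ 489. -123.   20.]
wrist pan_a 0.76 [324. 209. 106. 151.] [706. -92.  20.]
wrist pan_a 0.66 [308. 153.  21.   7.] [ 641. -100.   20.]
scene seed_1 0.47 [354. 196.   8.   8.] [657. -92.  20.]
scene seed_1 0.46 [262. 214.  10.   7.] [414. -16.  20.]
scene seed_1 0.37 [354. 202.  77.  50.] [ 641. -115.   20.]
scene pan_a 0.67 [356. 158.  45.  57.] [798.  77.  20.]
```

```bash
python3 -m jog '[[5,[0,0,0],0],[5,[0,0,0],0],[5,[0,0,-0.4],0],[5,[0,0,-0.6],0],[5,[0.2,-0.2,0],0],[5,[0.5,-0.4,0],0],[5,[0.6,-0.5,0],0],[5,[0.6,-0.5,0],0],[5,[0.6,-0.5,0],0],[5,[0.6,-0.5,0],0],[5,[0.6,-0.5,0],0],[5,[0.5,-0.4,0],0],[5,[0.3,-0.3,0],0],[5,[0.2,-0.1,0],0],[5,[0,0,0],0]]' 60; python3 - <<'E'
from h import *
go([423,-237,120])
seen('wrist','seed_1','pan_a','mug');seen('scene','seed_1');snap('scene','s13.png')
E
```

```text
clock: 34.75
eef_pos: [423.0, -236.5, 239.9]
eef_rot: [-3.084, 0.006, 2.99]
wrist_force: [0.2, 0.1, -1.6]
finger_gap: 11.9
finger_force: 60.0
tool units [0.01, 0.13, 2.39] from [ 423.  -236.5  239.9] xdir 171.3 ydir 81.3 j6 -1.97
wrist seed_1 0.67 [500. 154.  16.  22.] [416.   3.  20.]
wrist pan_a 0.75 [426. 178.  64. 132.] [ 437. -111.   20.]
wrist pan_a 0.59 [323. 209. 107. 150.] [ 460. -253.   20.]
wrist mug 0.63 [195. 326.  23.  26.] [ 638. -504.   20.]
scene seed_1 0.48 [262. 213.  10.  11.] [416. -12.  20.]
```

A seed escaped during the pour and now lies on the desk near (416,-5). I'll lay pan 2 down first, then fetch it.

```bash
python3 -m jog '[[5,[0,0.1,0.4],0],[5,[0,0,0.6],0],[5,[0,0,0.6],0],[5,[0,0,0.5],0],[5,[0,0,0.25],0],[5,[0,0,0],0]]' && python3 -m jog '[[5,[0,0,0],0],[5,[0,0,0],0],[5,[0,0,0.1],0],[5,[-0.23,0,0.12],0],[5,[-0.23,0,0.1],0],[5,[-0.21,0.01,0.13],0],[5,[-0.21,0.01,0.14],0],[5,[-0.18,0.01,0.16],0],[5,[-0.18,0.01,0.17],0],[5,[-0.15,0.01,0.19],0],[5,[-0.15,0.01,0.2],0],[5,[-0.11,0.01,0.22],0],[5,[-0.11,0.01,0.22],0],[5,[-0.04,0,0.14],0],[5,[-0.07,0,0.15],0],[5,[-0.07,0,0.15],0],[5,[-0.05,0,0.1],0],[5,[0,0,0],0]]' 3; python3 - <<'E'
from h import *
seen('wrist','pan_a','pan_a_grip')
E
```

```text
clock: 35.7
eef_pos: [425.2, -238.4, 122.6]
eef_rot: [-3.084, 0.008, 2.992]
wrist_force: [-0.3, 0.9, 3.5]
finger_gap: 11.4
finger_force: 60.0
clock: 37.5
eef_pos: [522.6, -255.4, 7.3]
eef_rot: [-3.085, 0.005, 2.992]
wrist_force: [-0.4, 1.7, 1.3]
finger_gap: 12.4
finger_force: 3.0
wrist pan_a 0.98 [532. 111. 118. 222.] [ 458. -117.   20.]
wrist pan_a 0.7 [324. 142. 169. 284.] [ 463. -245.   20.]
wrist pan_a_grip 0.81 [532. 113. 118. 226.] [ 459. -118.   20.]
```

```bash
python3 -m jog '[[40,[0,0,0],0],[40,[0,0,0],0],[40,[0,0,0],0],[40,[0,0,-0.5],0],[40,[0,0,-1],0],[40,[0,0,-1],0],[40,[0,0,-1],0],[40,[0.3,0.6,0],0],[40,[0.35,0.7,0],0],[40,[0.35,0.7,0],0],[40,[0.35,0.7,0],0],[40,[0.35,0.7,0],0],[40,[0,0,0],0]]' 30; python3 - <<'E'
from h import *
s,_=snap('wrist','w14.png')
for q in('pan_a','seed_1','note_block','tray'):
  for r in regions_of('wrist',q):
    if r['conf']>.3:print(q,round(r['conf'],2),np.round(r['rect']),np.round(onz('wrist',*r['rect'][:2],8,s)))
a=camera('scene')[120:320,200:440]
seen('scene','pan_a')
w=cv2.imread('pics/w14.png')
cv2.imwrite('pics/p14.png',np.hstack([cv2.resize(a[:,:,::-1],(360,300)),cv2.resize(w,None,fx=.68,fy=.75)]))
E
```

```text
clock: 38.95
eef_pos: [463.4, -62.1, 172.5]
eef_rot: [-3.085, 0.005, 2.995]
wrist_force: [0.2, -0.4, 0.0]
finger_gap: 40.0
finger_force: 0.0
pan_a 0.85 [178. 197.  71. 108.] [ 447. -254.    8.]
pan_a 0.79 [278. 161.  72. 129.] [ 424. -116.    8.]
pan_a 0.49 [401. 297. 259. 100.] [615.   9.   8.]
seed_1 0.83 [320. 334.  17.  12.] [ 660. -104.    8.]
seed_1 0.83 [389. 138.  26.  27.] [415.  11.   8.]
seed_1 0.71 [339. 327.  21.  16.] [651. -76.   8.]
note_block 0.79 [480.  76.  86.  88.] [353. 131.   8.]
tray 0.73 [321. 330. 121.  30.] [ 654. -101.    8.]
tray 0.72 [389. 139.  24.  30.] [416.  10.   8.]
scene pan_a 0.7 [285. 233.  66.  41.] [ 424. -119.   20.]
```

View pics/p14.png

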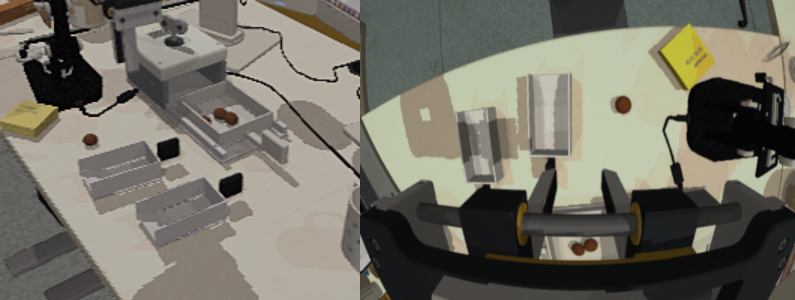

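Both pans stand level and empty, the loose seed is at (623,104) in the right half, and three seeds are in the tray. I'll pick up the loose seed.

```bash
python3 -c "
from h import *
go([415.3,10.7,60]);go([415.3,10.7,3.5])"
```

```text
tool units [1.22, 1.49, 2.16] from [464.6 -65.7 172.3] xdir 171.3 ydir 81.3 j6 -1.58
tool units [1.22, 1.55, 3.29] from [464.6 -65.7 172.3] xdir 171.3 ydir 81.3 j6 -1.58
```

```bash
python3 -m jog '[[50,[0.4,0.5,0.2],0],[50,[0.4,0.5,0.6],0],[50,[0.4,0.48,0.6],0],[50,[0,0,0.3],0],[50,[0,0,0],0]]'; python3 - <<'E'
from h import *
s,_=snap('wrist')
for r in regions_of('wrist','seed_1'):
    p=onz('wrist',*r['rect'][:2],8,s);print(round(r['conf'],2),np.round(p))
    if abs(p[0]-415)<30 and abs(p[1]-10)<30: go([p[0],p[1],3.5],s)
E
```

```text
clock: 39.85
eef_pos: [415.0, 12.2, 81.6]
eef_rot: [-3.084, 0.002, 2.992]
wrist_force: [0.2, 0.3, 0.2]
finger_gap: 50.1
finger_force: 0.0
0.84 [417.  10.   8.]
tool units [-0.04, 0.05, 1.56] from [415.   12.2  81.6] xdir 171.4 ydir 81.4 j6 -1.4
```

```bash
python3 -m jog '[[50,[-0.04,0.05,0.5],0],[50,[0,0,0.6],0],[50,[0,0,0.46],0],[50,[0,0,0],0],[10,[0,0,0],0],[10,[0,0,0],0],[10,[0,0,0],0],[10,[0,0,0],0],[10,[0,0,0],0],[10,[0,0,-0.5],0],[10,[0,0,-0.9],0],[10,[0,0,-0.9],0],[10,[0,0,-0.9],0],[10,[0,0,0],0]]' 25 && python3 -m jog '[[10,[-0.4,0,0],0],[10,[-0.7,0,0],0],[10,[-0.7,-0.1,0],0],[10,[-0.7,-0.1,0],0],[10,[-0.7,-0.1,0],0],[10,[-0.7,-0.1,0],0],[10,[-0.7,0,0],0],[10,[-0.4,0,0],0],[10,[0,0,0],0]]'; python3 -c "
from h import *
go([665,-45,50])"
```

```text
clock: 41.35
eef_pos: [420.8, 19.2, 170.4]
eef_rot: [-3.086, 0.015, 2.992]
wrist_force: [0.4, -0.5, -1.3]
finger_gap: 25.5
finger_force: 25.0
clock: 42.25
eef_pos: [663.9, -38.6, 165.8]
eef_rot: [-3.084, 0.005, 2.991]
wrist_force: [0.2, 0.1, -0.5]
finger_gap: 25.8
finger_force: 25.0
tool units [-0.03, 0.01, 2.32] from [663.9 -38.6 165.8] xdir 171.4 ydir 81.4 j6 -1.5
```

```bash
python3 -m jog '[[10,[-0.03,0,0.6],0],[10,[0,0,0.8],0],[10,[0,0,0.7],0],[10,[0,0,0.4],0],[10,[0,0,0],0],[50,[0,0,0],0],[50,[0,0,0],0],[50,[0,0,0],0],[50,[0,0,-0.8],0],[50,[0,0,-0.8],0],[50,[0,0,-0.8],0],[50,[0,0,-0.8],0],[50,[0,0,0],0]]'; python3 - <<'E'
from h import *
for n in('wrist','scene'):
  s,w=snap(n,'f15%s.png'%n)
  for r in regions_of(n,'seed_1'):print(n,round(r['conf'],2),np.round(r['rect']),np.round(onz(n,*r['rect'][:2],20,s)))
E
```

```text
clock: 43.55
eef_pos: [666.2, -36.2, 209.8]
eef_rot: [-3.085, 0.016, 2.992]
wrist_force: [0.3, 1.0, 0.4]
finger_gap: 50.3
finger_force: 0.0
wrist 0.94 [325. 181.  24.  24.] [664. -42.  20.]
wrist 0.79 [278. 177.  20.  16.] [650. -99.  20.]
wrist 0.68 [296. 169.  20.  24.] [643. -75.  20.]
wrist 0.65 [291. 138.  24.  21.] [605. -75.  20.]
scene 0.49 [349. 194.   5.   8.] [651. -76.  20.]
scene 0.46 [348. 188.   8.   7.] [668. -51.  20.]
```

Four seeds are in the tray: all of them. Next the tray grip: move there and turn the fingers across the plate.

```bash
python3 -m jog '[[60,[0,-0.6,0],0],[60,[0,-0.6,0],0],[60,[0,-0.6,0],0],[60,[0,-0.6,0],0],[60,[0,-0.6,0],0],[60,[0,-0.6,0],0],[60,[0,0,0],0.046],[60,[0,0,0],0.046],[60,[0,0,0],0.046],[60,[0,0,0],0.046],[60,[0,0,0],0.046],[60,[0,0,0],0.046],[60,[0,0,0],0.046],[60,[0,0,0],0.046],[60,[0,0,0],0.046],[60,[0,0,0],0.046],[60,[0,0,0],0]]'; python3 - <<'E'
from h import *
s,w=snap('wrist','f16.png');print(s['eef_rot'])
go([638,-213,50])
for q in('tray','tray_grip','seed_1','wind_key'):
  for r in regions_of('wrist',q):
    if r['conf']>.3:print(q,round(r['conf'],2),np.round(r['rect']),np.round(onz('wrist',*r['rect'][:2],20,s)))
r=regions_of('wrist','tray_grip')[0]['pixels']
yy,xx=np.nonzero(r)
# low rows: width profile of mask
for v in range(yy.min(),yy.max()+1,6):
    c=xx[yy==v]; 
    if len(c):print(v,c.min(),c.max(),len(c),np.round(onz('wrist',(c.min()+c.max())/2,v,55,s)[:2],1))
print('exp',proj('wrist',[638,-213,55],s),proj('wrist',[638,-241,55],s))
E
```

```text
clock: 45.45
eef_pos: [637.1, -214.0, 211.2]
eef_rot: [-3.138, 0.057, 1.544]
wrist_force: [-0.2, -0.2, -0.8]
finger_gap: 60.2
finger_force: 0.0
[-3.13811646  0.05669251  1.54384255]
tool units [0.2, 0.03, 3.22] from [ 637.2 -214.   211.4] xdir 88.8 ydir -1.2 j6 -0.33
tray 0.7 [325. 109. 110. 206.] [ 641. -134.   20.]
tray_grip 0.88 [328. 110. 109. 205.] [ 644. -136.   20.]
seed_1 0.92 [342.  35.  23.  22.] [664. -45.  20.]
seed_1 0.9 [292.  63.  24.  22.] [604. -78.  20.]
seed_1 0.76 [326.  58.  26.  26.] [644. -73.  20.]
seed_1 0.64 [331.  81.  22.  21.] [ 649. -101.   20.]
5 312 358 33 [655.1 -18.7]
11 273 378 106 [644.8 -25.7]
17 273 379 107 [645.1 -32.8]
23 273 379 107 [644.9 -39.9]
29 274 379 85 [645.2 -46.8]
35 273 379 84 [644.5 -53.7]
41 273 380 89 [644.8 -60.5]
47 273 379 107 [644.1 -67.2]
53 273 379 74 [643.9 -73.9]
59 273 380 63 [644.3 -80.5]
65 274 380 64 [644.6 -87.1]
71 273 379 72 [643.4 -93.6]
77 273 380 85 [ 643.7 -100.1]
83 274 380 85 [ 644.  -106.6]
89 274 380 93 [ 643.9 -113.1]
95 273 379 107 [ 642.6 -119.5]
101 273 380 108 [ 643.  -125.9]
107 274 380 107 [ 643.3 -132.4]
113 274 380 107 [ 643.2 -138.8]
119 274 379 106 [ 642.5 -145.2]
125 276 373 31 [ 640.2 -151.5]
131 320 332 13 [ 641.6 -158. ]
137 320 332 13 [ 641.4 -164.4]
143 321 332 12 [ 641.8 -170.9]
149 321 332 12 [ 641.6 -177.4]
155 321 332 12 [ 641.4 -183.9]
161 322 332 11 [ 641.8 -190.5]
167 321 334 14 [ 642.2 -197.1]
173 321 334 14 [ 642.  -203.7]
179 322 334 13 [ 642.4 -210.4]
185 322 334 13 [ 642.2 -217.2]
191 322 334 13 [ 642.1 -224. ]
197 322 334 13 [ 641.9 -230.9]
203 322 334 13 [ 641.8 -237.8]
209 322 334 13 [ 641.6 -244.9]
exp [324.03870995 181.39109695] [324.70590858 205.80451604]
```

```bash
python3 -c "
from h import *
go([642,-218,22])"
```

```text
tool units [0.14, 0.1, 3.81] from [ 637.4 -214.   212.4] xdir 88.7 ydir -1.3 j6 -0.33
```

```bash
python3 -m jog '[[60,[0.14,0.1,0.7],0],[60,[0,0,0.8],0],[60,[0,0,0.8],0],[60,[0,0,0.8],0],[60,[0,0,0.7],0],[60,[0,0,0],0],[60,[0,0,0],0]]' && python3 -m jog '[[5,[0,0,0],0],[5,[0,0,0],0],[5,[0,0,0],0],[5,[0,0,0],0],[5,[0,0,0],0],[5,[0,0,0],0]]' 30
```

```text
clock: 46.45
eef_pos: [642.4, -218.2, 23.4]
eef_rot: [-3.14, 0.057, 1.547]
wrist_force: [-0.2, -1.1, 0.5]
finger_gap: 59.9
finger_force: 0.0
clock: 47.05
eef_pos: [642.1, -218.1, 22.6]
eef_rot: [-3.14, 0.057, 1.546]
wrist_force: [0.7, -0.1, 0.9]
finger_gap: 15.5
finger_force: 1.0
```

```bash
python3 -m jog '[[5,[0,0,0],0],[5,[0,0,0],0],[5,[0.1,0,-0.006],0],[5,[0.2,0,-0.011],0],[5,[0.2,0,-0.011],0],[5,[0.2,0,-0.011],0],[5,[0.2,0,-0.012],0],[5,[0.1,0,-0.006],0],[5,[0,0,0],0]]' 30;  python3 -c "
from h import *
seen('wrist','seed_1','wind_key','tray')"
```

```text
clock: 47.95
eef_pos: [643.5, -166.6, 22.5]
eef_rot: [-3.14, 0.057, 1.547]
wrist_force: [1.2, 2.5, 2.0]
finger_gap: 13.7
finger_force: 30.0
wrist seed_1 0.84 [317.  10.  48.  20.] [643. -30.  20.]
wrist seed_1 0.76 [329.  39.  51.  46.] [650. -48.  20.]
wrist seed_1 0.62 [164. 320.  79.  40.] [ 515. -239.   20.]
wrist seed_1 0.61 [252.  16.  49.  28.] [606. -31.  20.]
wrist tray 0.64 [321. 143. 233. 285.] [ 644. -108.   20.]
```

```bash
python3 -m jog '[[5,[0.1,0,-0.006],0],[5,[0.2,0,-0.011],0],[5,[0.2,0,-0.011],0],[5,[0.2,0,-0.011],0],[5,[0.2,0,-0.012],0],[5,[0.2,0,-0.011],0],[5,[0.2,0,-0.012],0],[5,[0.2,0,-0.011],0],[5,[0.2,0,-0.012],0],[5,[0.1,0,-0.006],0],[5,[0,0,0],0]]' && python3 -m jog '[[5,[0.05,0,-0.003],0],[5,[0.05,0,-0.003],0],[5,[0.05,0,-0.003],0],[5,[0,0,0],0]]'
```

```text
clock: 49.25
eef_pos: [645.6, -76.5, 22.4]
eef_rot: [-3.14, 0.056, 1.547]
wrist_force: [2.1, 3.7, 3.9]
finger_gap: 13.9
finger_force: 30.0
clock: 49.65
eef_pos: [645.7, -70.6, 22.5]
eef_rot: [-3.14, 0.057, 1.546]
wrist_force: [0.6, -3.4, 4.9]
finger_gap: 13.9
finger_force: 30.0
```

```bash
for i in 1 2 3; do python3 -m jog '[[5,[0.05,0,-0.003],0],[5,[0.05,0,-0.003],0],[5,[0,0,0],0]]' | egrep 'pos|wrist|gap'; done
```

```text
eef_pos: [645.9, -65.5, 22.5]
wrist_force: [-0.4, -3.5, 5.1]
finger_gap: 13.7
eef_pos: [646.0, -60.5, 22.5]
wrist_force: [0.1, -3.8, 5.2]
finger_gap: 13.9
eef_pos: [646.1, -55.4, 22.5]
wrist_force: [-0.4, -3.3, 5.4]
finger_gap: 13.7
```

```bash
for i in 1 2 ; do python3 -m jog '[[5,[0.04,0,-0.002],0],[5,[0.04,0,-0.002],0],[5,[0,0,0],0]]' | egrep 'pos|wrist|gap'; done
```

```text
eef_pos: [646.5, -52.9, 22.6]
wrist_force: [3.5, -13.0, 2.2]
finger_gap: 13.5
eef_pos: [647.1, -51.7, 22.8]
wrist_force: [6.6, -30.5, 1.0]
finger_gap: 14.1
```

At the back stop: the force rises. I'll relieve the push, let go and rise, then look at the key.

```bash
python3 -m jog '[[5,[-0.05,0,0.003],0],[40,[0,0,0],0],[40,[0,0,0],0],[40,[0,0,0],0],[40,[0,0,-0.5],0],[40,[0,0,-0.9],0],[40,[0,0,-0.9],0],[40,[0,0,-0.9],0],[40,[0,0,-0.9],0],[40,[0,0,-0.5],0],[40,[0,0,0],0]]'; python3 - <<'E'
from h import *
s,w=snap('wrist','f17.png')
for q in('wind_key','key_grip','shaker','tray_grip','seed_1'):
  for r in regions_of('wrist',q):
    if r['conf']>.25:print(q,round(r['conf'],2),np.round(r['rect']),np.round(onz('wrist',*r['rect'][:2],140,s)))
r=regions_of('wrist','wind_key')[0]['pixels'];yy,xx=np.nonzero(r)
X=np.array([onz('wrist',a,b,145,s)[:2] for a,b in zip(xx,yy)])
e,V=np.linalg.eigh(np.cov(X.T));print(X.mean(0),X.min(0),X.max(0),np.degrees(np.arctan2(V[1,1],V[0,1])),np.sqrt(12*e))
# tray grip end at z55 
r=[q for q in regions_of('wrist','tray_grip')]
if r:
  yy,xx=np.nonzero(r[0]['pixels']);
  for v in range(yy.min(),yy.max()+1,8):
    c=xx[yy==v];print(v,c.min(),c.max(),np.round(onz('wrist',(c.min()+c.max())/2,v,55,s)[:2],1))
E
```

```text
clock: 52.25
eef_pos: [647.8, -36.1, 256.2]
eef_rot: [3.137, 0.057, 1.547]
wrist_force: [0.3, 0.4, 0.1]
finger_gap: 40.2
finger_force: 0.0
wind_key 0.68 [323.  68.  35.  67.] [651.  82. 140.]
key_grip 0.82 [320.  66.  36.  65.] [649.  84. 140.]
shaker 0.96 [321. 133. 143. 255.] [648.  20. 140.]
tray_grip 0.96 [322. 179.  10.  63.] [647. -24. 140.]
[647.86662441  82.9355839 ] [632.94858827  53.92814696] [661.68832383 112.28720228] 110.4040438954557 [10.74669487 60.27124904]
145 318 323 [6.469e+02 1.000e-01]
153 316 324 [646.1  -9.7]
161 317 324 [646.4 -19.7]
169 316 325 [646.2 -29.7]
177 316 325 [645.9 -39.7]
185 315 324 [644.4 -49.9]
193 315 324 [644.1 -60.3]
201 315 324 [643.8 -70.7]
209 317 324 [644.8 -81.4]
```

```bash
python3 -m jog '[[40,[0.5,0,-0.03],0],[40,[0.6,0,-0.03],0],[40,[0.6,0,-0.03],0],[40,[0.3,0,-0.02],0],[40,[0,0,0],-0.04],[40,[0,0,0],-0.04],[40,[0,0,0],-0.04],[40,[0,0,0],0]]'; python3 - <<'E'
from h import *
s,w=snap('wrist','f18.png');print(s['joints'])
rs=regions_of('wrist','wind_key');print([(round(r['conf'],2),np.round(r['rect'])) for r in rs])
yy,xx=np.nonzero(rs[0]['pixels'])
for z in(125,154):
  X=np.array([onz('wrist',a,b,z,s)[:2] for a,b in zip(xx,yy)])
  e,V=np.linalg.eigh(np.cov(X.T));a=V[:,1];t=(X-X.mean(0))@V;print(z,X.mean(0),np.degrees(np.arctan2(a[1],a[0])),t.min(0),t.max(0), X.mean(0)+V@((t.min(0)+t.max(0))/2))
print(proj('wrist',[648,84,154],s)); go([648,84,124])
m=rs[0]['pixels'];x0,y0=xx.min(),yy.min()
for v in range(y0,yy.max()+1,2):print(v,''.join('#' if m[v,u] else '.' for u in range(x0,xx.max()+1,1)))
E
```

```text
clock: 53.45
eef_pos: [649.4, 63.0, 251.5]
eef_rot: [-3.118, 0.053, 1.926]
wrist_force: [0.3, 0.9, 0.6]
finger_gap: 39.8
finger_force: 0.0
[ 0.06434793  0.51742356  1.1145356  -0.057186    1.51686699 -0.28659279]
[(0.89, array([333., 174.,  10.,  70.])), (0.44, array([156.,  68.,  54.,  52.]))]
125 [647.89225025  82.33275806] 110.75444248061524 [ -5.0214593  -34.63112768] [ 5.74227658 33.23689596] [647.80226178  81.55316394]
154 [645.84325389  87.41022464] 110.75444248061523 [ -4.5386167  -31.30114278] [ 5.1901232  30.04097458] [645.76191834  86.70559304]
[331.89324723 175.81984919]
tool units [0.54, 0.17, 2.52] from [649.4  63.1 251.6] xdir 110.0 ydir 19.9 j6 -0.28
138 ....##......
140 .###########
142 .###########
144 ############
146 ############
148 ############
150 ############
152 .###########
154 .###########
156 .###########
158 .###########
160 ..##########
162 ..##########
164 ..##########
166 ..##########
168 .###########
170 .###########
172 .###########
174 .###########
176 .###########
178 .###########
180 .###########
182 .###########
184 .###########
186 .###########
188 .###########
190 .###########
192 .###########
194 .###########
196 .###########
198 .###########
200 .###########
202 .##########.
204 ..#########.
```

```bash
python3 -c "
from h import *
go([646.8,84.3,124])"
python3 -m jog '[[40,[0.25,0.06,0.5],0],[40,[0.29,0.06,0.5],0],[40,[0,0,0.5],0],[40,[0,0,0.5],0],[40,[0,0,0.5],0],[40,[0,0,0],0],[40,[0,0,0],0]]'; python3 -c "
from h import *
go([646.8,84.3,124])"
```

```text
tool units [0.55, 0.15, 2.52] from [649.4  63.1 251.6] xdir 110.0 ydir 19.9 j6 -0.28
clock: 54.25
eef_pos: [645.5, 83.5, 126.1]
eef_rot: [-3.119, 0.053, 1.922]
wrist_force: [-0.2, -0.3, 0.3]
finger_gap: 39.7
finger_force: 0.0
tool units [0.01, 0.03, 0.04] from [645.5  83.5 126.1] xdir 110.1 ydir 20.0 j6 -0.24
```

```bash
python3 -m jog '[[40,[0,0.03,0.04],0],[5,[0,0,0],0],[5,[0,0,0],0],[5,[0,0,0],0],[5,[0,0,0],0],[5,[0,0,0],0],[5,[0,0,0],0]]' 30; python3 -m jog '[[5,[0,0,0],0.02],[5,[0,0,0],0.04],[5,[0,0,0],0.04],[5,[0,0,0],0.04],[5,[0,0,0],0]]'; python3 -c "
from h import *
s=read_state();print(s['moment'],s['joints'][5])"
```

```text
clock: 54.95
eef_pos: [647.8, 84.4, 123.7]
eef_rot: [-3.122, 0.053, 1.924]
wrist_force: [7.9, 2.3, -2.6]
finger_gap: 9.7
finger_force: 30.0
clock: 55.45
eef_pos: [648.1, 84.5, 123.6]
eef_rot: [3.135, 0.056, 1.479]
wrist_force: [13.2, 3.3, -4.9]
finger_gap: 9.4
finger_force: 30.0
[ 0.7433984  -2.12779361  0.05073739] 0.20671271640579086
```

```bash
python3 -m jog '[[5,[0,0.04,0],0],[5,[0,0,0],0.04],[5,[0,0,0],0.04],[5,[0,0,0],0.04],[5,[0,0,0],0.04],[5,[0,0,0],0]]'; python3 -c "
from h import *
s=read_state();print(s['moment'],s['joints'][5],s['wrist_force'])"
```

```text
clock: 56.05
eef_pos: [648.6, 84.3, 123.6]
eef_rot: [3.113, 0.049, 0.978]
wrist_force: [2.5, 3.4, 1.1]
finger_gap: 10.1
finger_force: 30.0
[ 1.02496896  0.58140073 -0.05303453] 0.7059476509333236 [2.5183361  3.43641976 1.08163705]
```

```bash
python3 -m jog '[[5,[0,0,0],0.04],[5,[0,0,0],0.04],[5,[0,0,0],0.04],[5,[0,0,0],0.04],[5,[0,0,0],0.04],[5,[0,0,0],0.04],[5,[0,0,0],0]]'; python3 -c "
from h import *
s=read_state();print(s['moment'],s['joints'][5])"
```

```text
clock: 56.75
eef_pos: [649.1, 83.7, 123.6]
eef_rot: [3.086, 0.015, 0.228]
wrist_force: [4.5, -0.5, -0.2]
finger_gap: 10.3
finger_force: 30.0
[ 0.64110747 -0.41747651  0.1245713 ] 1.456505135476162
```

```bash
python3 -m jog '[[5,[0,0,0],0.04],[5,[0,0,0],0.04],[5,[0,0,0],0.04],[5,[0,0,0],0.04],[5,[0,0,0],0.04],[5,[0,0,0],0.04],[5,[0,0,0],0.04],[5,[0,0,0],0]]'; python3 -c "
from h import *
s=read_state();print(s['moment'],s['joints'][5])"
```

```text
clock: 57.55
eef_pos: [648.9, 83.0, 123.6]
eef_rot: [3.094, -0.033, -0.65]
wrist_force: [0.8, -5.7, 0.2]
finger_gap: 10.6
finger_force: 30.0
[-0.18558486 -0.32929548  0.09284961] 2.3351684360203473
```

```bash
python3 -m jog '[[40,[0,0,0],0],[40,[0,0,0],0],[40,[0,0,0],0],[40,[0,0,-0.5],0],[40,[0,0,-0.5],0],[40,[0,0,0],0]]' && python3 -m jog '[[40,[0,0,0],-0.05],[40,[0,0,0],-0.05],[40,[0,0,0],-0.05],[40,[0,0,0],-0.05],[40,[0,0,0],-0.05],[40,[0,0,0],-0.05],[40,[0,0,0],-0.05],[40,[0,0,0],-0.05],[40,[0,0,0],-0.05],[40,[0,0,0],-0.05],[40,[0,0,0],-0.05],[40,[0,0,0],-0.05],[40,[0,0,0],-0.05],[40,[0,0,0],-0.05],[40,[0,0,0],-0.05],[40,[0,0,0],-0.05],[40,[0,0,0],-0.05],[40,[0,0,0],-0.05],[40,[0,0,0],-0.05],[40,[0,0,0],-0.05]]'; python3 -c "
from h import *
s=read_state();print(s['joints'][5]);go([648,84,124])"
```

```text
clock: 58.15
eef_pos: [650.0, 87.1, 177.0]
eef_rot: [3.098, -0.036, -0.65]
wrist_force: [0.6, 0.0, 0.0]
finger_gap: 39.9
finger_force: 0.0
clock: 60.15
eef_pos: [648.6, 86.8, 172.4]
eef_rot: [-3.098, 0.038, 2.356]
wrist_force: [0.1, 0.3, 0.6]
finger_gap: 39.9
finger_force: 0.0
-0.671367459723267
tool units [0.01, -0.0, 0.97] from [648.6  86.8 172.4] xdir 135.0 ydir 44.9 j6 -0.67
```

```bash
python3 -m jog '[[40,[0,0,0],-0.043],[40,[0,0,0],0]]'; cat > key.py <<'E'
from h import *
s,w=snap('wrist')
rs=regions_of('wrist','wind_key');print([(round(r['conf'],2),np.round(r['rect'])) for r in rs])
yy,xx=np.nonzero(rs[0]['pixels'])
X=np.array([onz('wrist',a,b,140,s)[:2] for a,b in zip(xx,yy)])
e,V=np.linalg.eigh(np.cov(X.T));a=V[:,1];t=(X-X.mean(0))@V;c=X.mean(0)+V@((t.min(0)+t.max(0))/2);print('axis',np.degrees(np.arctan2(a[1],a[0])),t.max(0)-t.min(0), c)
go([*c,124])
E
python3 key.py
```

```text
clock: 60.35
eef_pos: [648.6, 86.8, 172.5]
eef_rot: [-3.094, 0.032, 2.486]
wrist_force: [0.9, -0.7, 0.2]
finger_gap: 40.2
finger_force: 0.0
[(0.89, array([321., 224.,  16.,  90.])), (0.39, array([104., 151.,  79., 122.]))]
axis 142.58488584699077 [11.90114172 64.75622901] [647.80019666  83.84363506]
tool units [0.01, -0.01, 0.98] from [648.7  86.8 172.8] xdir 142.1 ydir 52.0 j6 -0.8
```

Key is aligned (axis 142.6°, tool 142.1°). Second grasp.

```bash
python3 -m jog '[[40,[0,0,0.5],0],[40,[0,0,0.48],0],[40,[0,0,0],0],[5,[0,0,0],0],[5,[0,0,0],0],[5,[0,0,0],0],[5,[0,0,0],0],[5,[0,0,0],0]]' 30; python3 -m jog '[[5,[0,0,0],0.02],[5,[0,0,0],0.04],[5,[0,0,0],0.04],[5,[0,0,0],0.04],[5,[0,0,0],0.04],[5,[0,0,0],0.04],[5,[0,0,0],0]]'; python3 -m jog '[[5,[0,0,0],0.04],[5,[0,0,0],0.04],[5,[0,0,0],0.04],[5,[0,0,0],0.04],[5,[0,0,0],0.04],[5,[0,0,0],0.04],[5,[0,0,0],0]]';python3 -c "
from h import *
s=read_state();print(s['moment'],s['joints'][5])"
```

```text
clock: 61.25
eef_pos: [648.6, 83.4, 125.4]
eef_rot: [-3.094, 0.033, 2.483]
wrist_force: [-5.7, -5.6, 5.7]
finger_gap: 9.9
finger_force: 29.9
clock: 61.95
eef_pos: [648.5, 83.2, 125.4]
eef_rot: [-3.126, 0.056, 1.786]
wrist_force: [-7.1, -5.9, 5.9]
finger_gap: 9.9
finger_force: 30.0
clock: 62.65
eef_pos: [648.0, 83.3, 125.4]
eef_rot: [3.116, 0.052, 1.031]
wrist_force: [-6.7, -5.1, 7.9]
finger_gap: 9.9
finger_force: 30.0
[-0.46660219  2.1823826   0.03006908] 0.6523217399815757
```

```bash
python3 -m jog '[[5,[0,0,0],0.04],[5,[0,0,0],0.04],[5,[0,0,0],0.04],[5,[0,0,0],0.04],[5,[0,0,0],0.04],[5,[0,0,0],0.04],[5,[0,0,0],0.04],[5,[0,0,0],0]]'; python3 -m jog '[[5,[0,0,0],0.04],[5,[0,0,0],0.04],[5,[0,0,0],0.04],[5,[0,0,0],0.04],[5,[0,0,0],0]]';python3 -c "
from h import *
s=read_state();print(s['moment'],s['joints'][5])"
```

```text
clock: 63.45
eef_pos: [648.2, 83.6, 125.2]
eef_rot: [3.085, 0.013, 0.152]
wrist_force: [-6.6, -3.5, 6.1]
finger_gap: 10.3
finger_force: 30.4
clock: 63.95
eef_pos: [648.4, 83.6, 125.2]
eef_rot: [3.086, -0.017, -0.35]
wrist_force: [-5.2, -3.5, 4.4]
finger_gap: 10.6
finger_force: 30.1
[0.08425297 1.01204146 0.15422907] 2.0346462934390956
```

```bash
python3 -m jog '[[5,[0,0,0],0.03],[5,[0,0,0],0.03],[5,[0,0,0],0.03],[5,[0,0,0],0]]';python3 -c "
from h import *
s=read_state();print(s['moment'],s['joints'][5])"; python3 -m jog '[[5,[0,0,0],0.02],[5,[0,0,0],0]]';python3 -c "
from h import *
s=read_state();print(s['moment'],s['joints'][5])"
```

```text
clock: 64.35
eef_pos: [648.5, 83.4, 125.2]
eef_rot: [3.093, -0.032, -0.631]
wrist_force: [-5.3, -4.0, 4.3]
finger_gap: 10.4
finger_force: 30.0
[-0.09649917  0.8103998   0.04005771] 2.3162387355013148
clock: 64.55
eef_pos: [648.5, 83.4, 125.2]
eef_rot: [3.095, -0.035, -0.693]
wrist_force: [-4.5, -4.8, 4.7]
finger_gap: 10.5
finger_force: 30.0
[-0.22995782  0.85488605  0.19883823] 2.3777594534952082
```

```bash
for i in 1 2; do python3 -m jog '[[5,[0,0,0],0.015],[5,[0,0,0],0]]' | egrep 'rot|force';python3 -c "
from h import *
s=read_state();print(s['moment'],s['joints'][5])"; done
```

```text
eef_rot: [3.097, -0.037, -0.739]
wrist_force: [-4.5, -5.1, 4.0]
finger_force: 30.0
[-0.12727745  0.85990311  0.16771986] 2.424345135175353
eef_rot: [3.098, -0.039, -0.786]
wrist_force: [-4.5, -4.0, 4.2]
finger_force: 30.2
[-0.19418686  0.93963062  0.28631609] 2.4713070261162637
```

```bash
python3 -m jog '[[5,[0,0,0],0],[5,[0,0,0],0],[5,[0,0,0],0],[40,[0,0,0],0],[40,[0,0,0],0],[40,[0,0,0],0],[40,[0,0,-0.5],0],[40,[0,0,-0.5],0],[40,[0,0,0],0],[40,[0,0,0],0]]'; python3 key.py
```

```text
clock: 65.95
eef_pos: [648.9, 86.9, 174.3]
eef_rot: [3.099, -0.039, -0.784]
wrist_force: [0.1, 0.1, -0.1]
finger_gap: 39.8
finger_force: 0.0
[(0.73, array([325., 223.,  20.,  88.]))]
axis 137.7075484136117 [11.37082099 64.29818817] [646.99158821  84.42666597]
tool units [-0.02, 0.01, 0.98] from [648.4  86.8 173.1] xdir -44.9 ydir -135.0 j6 2.47
```

The key axis is at 137.7°, against 137.6° expected at the stop, so it is fully wound. One last check from a raised pose.

```bash
python3 -m jog '[[40,[0,0,-0.8],0],[40,[0,0,-0.8],0],[40,[0,0,-0.8],0],[40,[0,0,0],0],[40,[0,0,0],0]]'; python3 - <<'E'
from h import *
for n in('scene','side','wrist'): seen(n,'pan_a','seed_1','mug','note_block','tray_grip')
E
```

```text
clock: 66.55
eef_pos: [649.2, 93.7, 293.4]
eef_rot: [3.099, -0.038, -0.784]
wrist_force: [-0.6, 0.6, -0.6]
finger_gap: 39.8
finger_force: 0.0
scene pan_a 0.79 [286. 232.  66.  43.] [ 429. -116.   20.]
scene pan_a 0.59 [326. 258.  77.  49.] [ 457. -249.   20.]
scene seed_1 0.62 [287. 232.  64.  43.] [ 432. -117.   20.]
scene seed_1 0.6 [323. 174.   6.   9.] [656.  57.  20.]
scene seed_1 0.42 [330. 181.  43.  34.] [651.  12.  20.]
scene mug 0.61 [452. 270.  45.  67.] [ 654. -432.   20.]
scene note_block 0.77 [220. 200.  36.  25.] [347. 108.  20.]
scene tray_grip 0.97 [330. 181.  39.  35.] [652.  13.  20.]
side pan_a 0.92 [310. 244.  63.  27.] [ 470. -242.   20.]
side pan_a 0.58 [291. 223.  63.  23.] [ 442. -115.   20.]
side mug 0.61 [396. 271.  35.  52.] [ 642. -410.   20.]
side mug 0.43 [347. 161.  22.  16.] [739. 397.  20.]
side note_block 0.62 [253. 197.  31.  18.] [354.  94.  20.]
side tray_grip 0.89 [351. 199.  39.  33.] [653.  27.  20.]
wrist pan_a 0.65 [532. 125.  59.  90.] [ 449. -253.   20.]
wrist pan_a 0.62 [494. 187.  67.  94.] [ 427. -115.   20.]
wrist mug 0.79 [536.  11.  55.  17.] [ 588. -439.   20.]
```

Pans, mug and notes are in place, and no seed shows on the desk.

```bash
python3 -c "
from cell import *
print(sign_off())"
```

```text
the job is handed in; nothing more can be done
None
```

I handed the job in at about 67 s of the 210 s. All four seeds I found were in the tray, the tray was home against its stop, the key was wound to its stop, and both pans stood level on the desk; the sign-off call gave no verdict.

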